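Put away the stall's wooden tools and pastry cutters

ROBOT

A 6-joint arm with a two-finger parallel gripper is mounted at the origin on the work surface. World frame = base frame: x ahead of the robot, y to its left, z up, the work surface at z = 0. Lengths are in m, angles in rad, forces in N, time in s.
With the tool pointing down it reaches from about 0.225 to 0.875 m from the base axis. Payload 3.4 kg.
Tool frame: the origin (TCP) lies at the very end of the fingers, on their centre line; the grasp point (between the pads) lies 19 mm behind it; z points along the fingers, y is the direction in which the jaws open and shut (so a half turn about z gives the same grasp; the last joint's range is limited). The gripper opens to 85 mm and grips with 20 to 120 N. Pads are 22 mm wide; open, the fingers measure 114 mm over their backs; the gripper's body (76 mm by 85 mm) begins 54 mm behind the grasp point. The pads swing forward as they close: fully open they stand 13 mm farther back than shut.
Start: joints at [-1.295, 0.276, 1.505, -0, 1.361, -0.121], TCP at [0.222, -0.53, 0.231] pointing down, gripper open.
Joint ranges: [-2.89, 2.89], [-0.75, 2.08], [0.22, 2.7], [-1.18, 4.32], [0.11, 2.71], [-2.7, 2.7]. Speed limits (rad/s): [2.57, 2.57, 3.14, 3.14, 3.14, 3.14].

INTERFACE

Orientations are given as a unit quaternion [w, x, y, z].
In Python, from rig import telemetry, optics, order gives the robot as it stands.
- The arm moves only by the shell command python3 -m creep 'ROWS' [FORCE]. ROWS is a JSON object of lists of equal length, an entry for each row: "slide": the shift along the world's x, y, z normalised to -1 to 1, where 1 is 0.15 m, a list of three; "twist": the turn, a rotation vector about the world's x, y, z normalised to -1 to 1, where 1 is 360 degrees, a list of three; "fingers": the gripper's target within -1 to 1 (fully open at 1, half-way at 0, shut at -1). A call has 1 to 20 rows; each row is the pose to reach, as a shift and turn from the pose commanded when the call began, turning the shorter way round; what a row does not reach only later rows make up. A row lasts 1/10 s, in which the tool goes at most 50 mm and 8.59 degrees, less where a joint would pass 70% of its speed; a pose out of reach is approached as far as the arm can. A call with a number of a shift or a turn outside -1 to 1 is refused whole. A call with a gripper value outside its range is refused whole. The fingers move at their own pace and stop on an object; FORCE is the grip in N (left out, the last holds). Time passes only in rows, so rows that repeat a pose let the fingers close. It gives the time, the measured TCP pose, the force and the opening at its end, in the units of the state.
- telemetry.get_state(): the state, without advancing time (a new reading comes with each control period).
- optics.get_image(name): name is "scene" or "side" or "wrist"; returns a dict with "img" (384x512x3 uint8, blue, green, red), "depth" (384x512 float32, m along the optical axis (not along the pixel's ray), 0 where there is no reading), "fovy" (degrees; the focal length in pixels is half the picture's height over the tangent of half this angle, whatever the lens; pixels are square), "cx", "cy" (the principal point, pixels), "world_from_camera" (4x4, takes a point from camera to world coordinates). Camera axes: x right, y down, z forward; pixel columns grow to the right and rows downward; lengths in m; the calibration is good to about 2 mm. The wrist camera is an equidistant fisheye: a pixel r from the principal point sees the ray r / f radians off the axis. A picture is of the moment at which its call begins.
- order.sign_off(): hands the job in, once; it reports no verdict.
The state is a dict: "clock": time; "qpos": joint angles; "qd": joint speeds; "effort": joint torques, N m; "position": TCP position; "ee_rot": TCP orientation; "contact_force": force on the tool from outside, world axes, zero at the start; "moment": the same for the moment, N m; "width": finger opening in m.
Only numpy, scipy, OpenCV 4.12 (cv2) and the standard library are available. Lean on these libraries where they do the work, as an engineer would, in place of code of your own. Each camera call takes 0.05 s, during which the arm holds its last target.

TASK

Sort the clean tools on the bakery counter: stand the wooden spoon and the wooden spatula in the steel pot, heads up and handle ends down on its floor, and set the two pastry cutters flat on their own drawn outlines in the shallow tray, the square one turned to match its outline. Lower every piece in gently: do not drop it, do not ram the wooden tools into the pot, and do not shove or tip the pot. Leave the flour shaker, the loaf and the stack of tart tins where they are.

Things in the scene. Friction and masses are not known exactly. Their poses are not given: they have to be found in the camera images.
- spoon_mid (a point): Middle of the loose wooden spoon, 270 mm long, about 90 g, lying on the counter, half-way up its handle (8 mm above its underside). Straight handle 22 mm wide and 16 mm thick, from 135 mm behind this point to 70 mm ahead of it; then a round dished head 62 mm across and 14 mm thick, centred 104 mm ahead, its end 135 mm ahead. Its point axes: x along the tool from handle end to head, y across the width, z out of the face that is up as it lies.
- spoon_foot (a point): Centre of the end face of the spoon's handle, 135 mm behind spoon_mid (axes as spoon_mid).
- spoon: The same spoon; origin on its underside below spoon_mid. It starts with its head towards the robot's left (+y).
- spatula_mid (a point): Middle of the loose wooden spatula, 270 mm long, about 90 g, lying on the counter, half-way up its handle (8 mm above its underside). Straight handle 22 mm wide and 16 mm thick, from 135 mm behind this point to 70 mm ahead; then a flat rectangular head 56 mm wide and 8 mm thick, from 65 to 135 mm ahead, flush with the underside. Its point axes: x along the tool from handle end to head, y across the width, z out of the face that is up as it lies.
- spatula_foot (a point): Centre of the end face of the spatula's handle, 135 mm behind spatula_mid (axes as spatula_mid).
- spatula: The same spatula; origin on its underside below spatula_mid. It starts with its head towards the robot's left (+y).
- cutter_round_mid (a point): Centre, half-way up, of the loose round steel pastry cutter: an open ring 60 mm in outer diameter, 45 mm high, wall 2.5 mm, 70 g, standing with its axis (z) upright.
- cutter_round: The same round cutter; origin at the centre of its underside.
- cutter_square_mid (a point): Centre, half-way up, of the loose square steel pastry cutter: an open square ring 50 by 50 mm outside, 45 mm high, wall 2.5 mm, 70 g, z upright, x and y square to its sides.
- cutter_square: The same square cutter; origin at the centre of its underside.
- pot_in (a point): Centre of the inner floor of the round upright steel tool pot, 6 mm above the counter. The pot is loose, 0.9 kg, 130 mm in outer diameter, 124 mm inside, rim 134 mm above this floor (140 mm above the counter), open at the top, empty. z up. A tool left in it leans on the rim.
- pot: The same pot; origin at the centre of its underside.
- mark_round (a point): Centre of the round outline (dark circle about 65 mm across) on the white floor of the shallow aluminium tray. The tray is fixed, 270 by 140 mm, rim 14 mm above the counter, its floor 5 mm above the counter (height of this point). x along the tray's long side, towards mark_square; z up.
- mark_square (a point): Centre of the square outline (dark square about 55 mm wide, sides along x and y of this point) on the floor of the same tray, 120 mm from mark_round. x along the tray's long side, away from mark_round; z up.
- dredger: Bystander: aluminium flour shaker with a domed top, 70 mm across, 89 mm high, loose; origin at the centre of its underside.
- loaf: Bystander: round crusty loaf 100 mm across, 52 mm high, loose on a round wooden board 130 mm across and 16 mm thick; origin at the centre of its underside.
- tins: Bystander: stack of nested tart tins, 72 mm across, 66 mm high, loose; origin at the centre of its underside.

How it is judged:
By the outcome, as a careful person would: the job done as asked, in the order asked, and still so for the second after the job is handed in, with the robot touching nothing.
It also fails if it takes over 72 s, if anything falls off the work surface, if the arm or the gripper's body presses on something with over 40 N, if the wrist force passes 120 N, or if a joint passes its speed limit or range.

## Working session

There is one attempt and no reset: what is moved stays moved. The work goes in short steps, Python scripts to look and compute and a shell command to move; the robot and the scene stay as the last step left them, time stands still between calls to the robot, and variables do not carry over. Pictures are saved under pics/ and viewed, and the job is handed in when it is done.

```bash
ls; mkdir -p pics; cat > h.py <<'E'
import numpy as np, cv2
from rig import telemetry, optics, order
def cap(n):
    d=optics.get_image(n); np.savez('/tmp/%s.npz'%n,**d); return d
def load(n): return dict(np.load('/tmp/%s.npz'%n))
def proj(d,u,v,z=None):
    f=192/np.tan(np.radians(float(d['fovy']))/2); T=d['world_from_camera']
    r=np.array([(u-d['cx'])/f,(v-d['cy'])/f,1.0])
    if z is None: p=r*d['depth'][int(v),int(u)]; return T[:3,:3]@p+T[:3,3]
    w=T[:3,:3]@r; return T[:3,3]+w*(z-T[2,3])/w[2]
E
python3 - <<'E'
from h import *
for n in ('scene','side','wrist'):
    d=cap(n); cv2.imwrite(f'pics/{n}0.png',d['img']); print(n,d['fovy'],d['cx'],d['cy'],d['world_from_camera'].round(3).tolist())
print(telemetry.get_state())
E
```

```text
pics
scene 48.27570091258349 256.5336062901253 190.5900915699752 [[0.387, 0.79, -0.475, 1.134], [0.922, -0.339, 0.188, -0.327], [-0.013, -0.51, -0.86, 1.148], [0.0, 0.0, 0.0, 1.0]]
side 46.67416597019509 264.14510622066246 186.3063128009356 [[-0.768, -0.356, 0.532, -0.189], [-0.64, 0.438, -0.632, 0.786], [-0.008, -0.826, -0.564, 0.822], [0.0, 0.0, 0.0, 1.0]]
wrist 65.70646984690485 255.2469690467572 191.62851414684752 [[0.387, -0.878, -0.281, 0.293], [-0.922, -0.369, -0.117, -0.5], [-0.001, 0.304, -0.953, 0.373], [0.0, 0.0, 0.0, 1.0]]
{'clock': 0.15, 'qpos': array([-1.29497093e+00,  2.76451548e-01,  1.50584237e+00, -3.36237992e-05,
        1.36070471e+00, -1.21031568e-01]), 'qd': array([-0.00025098,  0.00040655, -0.00350838, -0.00019358,  0.00207946,
        0.00096505]), 'effort': array([ 2.14673091e-03, -4.17143583e+01, -2.46032953e+01, -1.00664283e-04,
        7.60656229e-03, -1.23465441e-05]), 'position': array([ 0.22210798, -0.52993978,  0.23063737]), 'ee_rot': array([-6.99612951e-04,  9.80376644e-01,  1.97132293e-01, -7.07453931e-05]), 'contact_force': array([-0.33431817,  0.33926742,  0.47239942]), 'moment': array([-0.00673419,  0.03016933, -0.01852634]), 'width': 0.08579221423858387}
```

View pics/scene0.png

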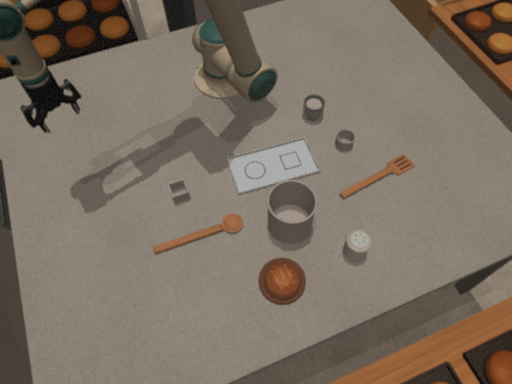

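View pics/side0.png

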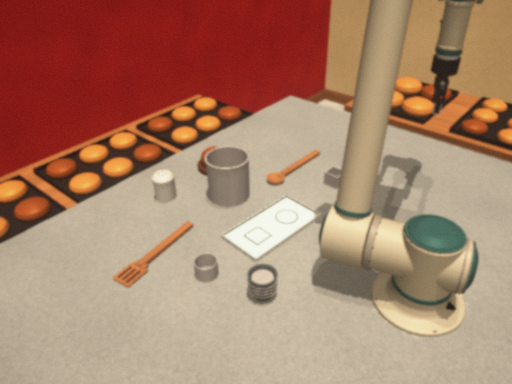

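View pics/wrist0.png

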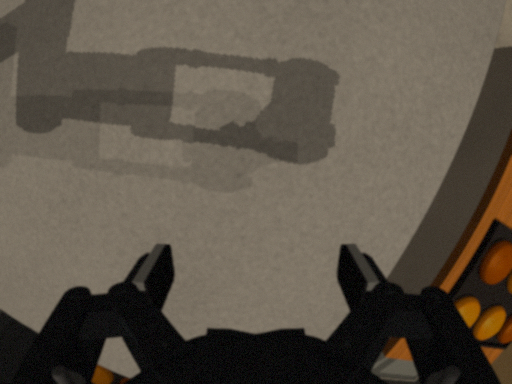

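The scene view shows the spoon (155,249)→(233,224), spatula (342,195)→(412,162), square cutter (179,190), round cutter (345,140), pot (291,210), tray with circle (255,170) and square (290,160). I'll enlarge these.

```bash
python3 - <<'E'
from h import *
im=load('scene')['img']
def crop(x0,y0,x1,y1,n,s):
    cv2.imwrite(n,cv2.resize(im[y0:y1,x0:x1],None,fx=s,fy=s,interpolation=cv2.INTER_CUBIC))
crop(145,170,255,260,'pics/cA.png',7)
crop(220,130,330,245,'pics/cB.png',5)
crop(325,120,425,205,'pics/cC.png',7)
E
```

```text
(no output)
```

View pics/cA.png

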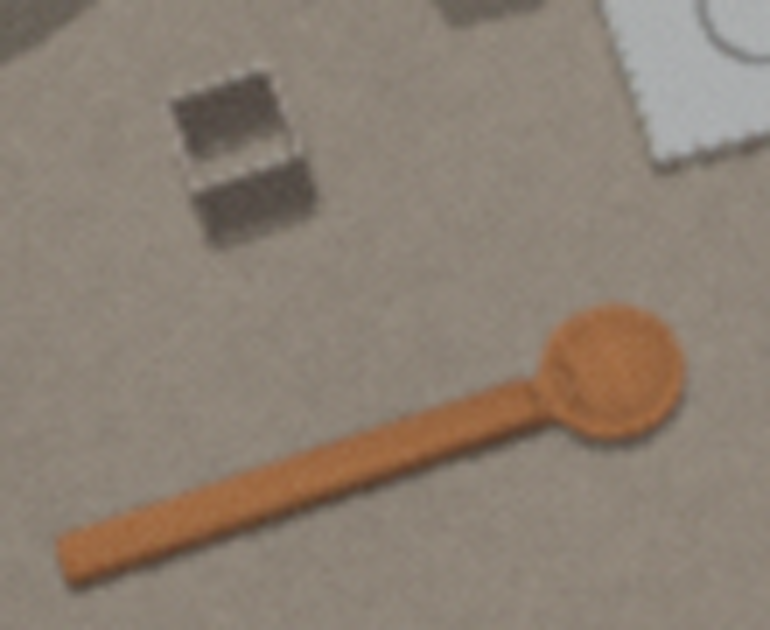

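View pics/cB.png

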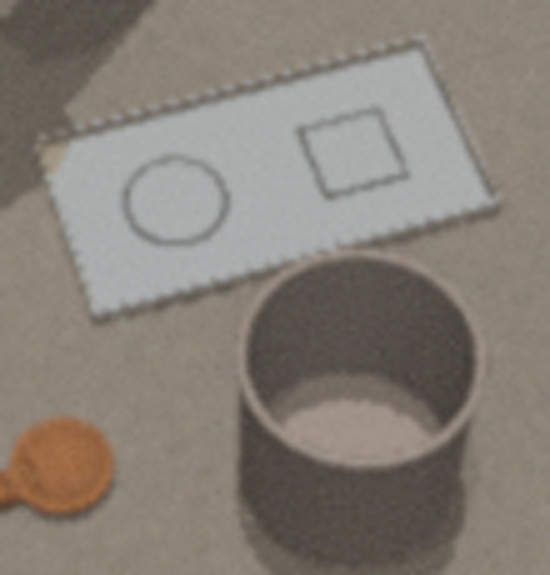

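View pics/cC.png

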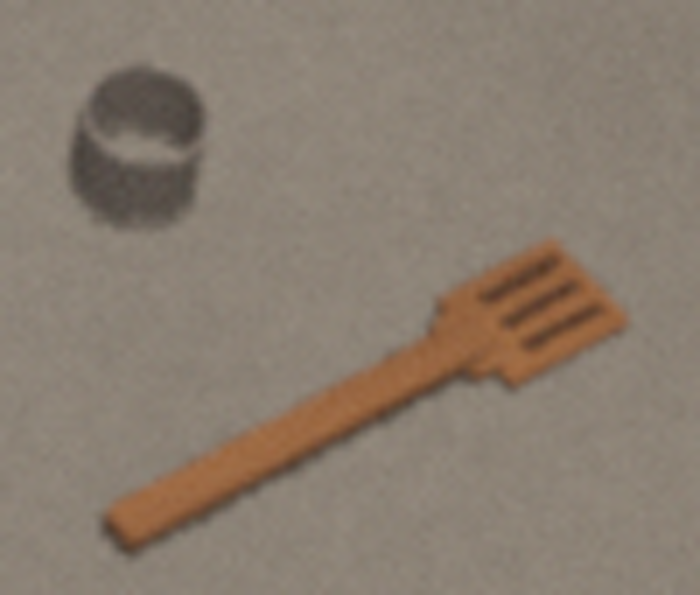

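```bash
python3 - <<'E'
from h import *
d=load('scene')
def P(u,v,x0,y0,s,z): return proj(d,x0+(u+.5)/s-.5,y0+(v+.5)/s-.5,z)
A=(145,170,7);B=(220,130,5);C=(325,120,7)
def pr(n,L,c,z):
    p=np.array([P(u,v,*c,z) for u,v in L]); print(n,p[:,:2].round(4).tolist(),'mean',p.mean(0).round(4)); return p
e=pr('spoon end',[(57,541),(72,577)],A,.016); h=pr('spoonhead',[(612,370)],A,.014)
v=h.mean(0)-e.mean(0); print(np.hypot(*v[:2]),np.degrees(np.arctan2(v[1],v[0])))
q=pr('sq',[(172,100),(268,70),(302,155),(192,188)],A,.045)
for i in range(4):
    v=q[(i+1)%4]-q[i]; print('  ',np.hypot(*v[:2]),np.degrees(np.arctan2(v[1],v[0])))
pr('rc',[(147,113)],C,.045); pr('rcx',[(85,113),(207,113)],C,.045)
pr('circ',[(176,200)],B,.005)
q=pr('sqm',[(298,128),(379,107),(409,177),(329,199)],B,.005)
for i in range(4):
    v=q[(i+1)%4]-q[i]; print('  ',np.hypot(*v[:2]),np.degrees(np.arctan2(v[1],v[0])))
pr('tray',[(40,140),(423,38),(499,207),(97,318)],B,.014)
pr('pot',[(359,359)],B,.14);pr('potx',[(238,359),(480,359),(359,250),(359,468)],B,.14)
e=pr('spat end',[(108,515),(135,543)],C,.016); h=pr('spathead',[(553,238),(628,322)],C,.008)
v=h.mean(0)-e.mean(0); print(np.hypot(*v[:2]),np.degrees(np.arctan2(v[1],v[0])))
pr('dred',[(358,238)],(0,0,1),.085);pr('loaf',[(282,279)],(0,0,1),.04);pr('tins',[(314,102)],(0,0,1),.066)
# pot from depth: fit points at rim
f=192/np.tan(np.radians(float(d['fovy']))/2)
vv,uu=np.mgrid[0:384,0:512]; Z=d['depth']; 
pc=np.stack([(uu-d['cx'])/f*Z,(vv-d['cy'])/f*Z,Z],-1)@d['world_from_camera'][:3,:3].T+d['world_from_camera'][:3,3]
def box(n,u0,v0,u1,v1,z0,z1):
    p=pc[v0:v1,u0:u1].reshape(-1,3); p=p[(p[:,2]>z0)&(p[:,2]<z1)]
    r=cv2.minAreaRect((p[:,:2]*1000).astype(np.float32)); print(n,len(p),np.median(p,0).round(4),'rect',r)
box('pot',262,175,322,245,.133,.15)
box('spoon',145,205,250,260,.006,.03)
box('spat',335,150,420,200,.004,.03)
box('sq',165,175,195,208,.035,.06)
box('rc',330,122,360,155,.035,.06)
E
```

```text
spoon end [[0.5644, -0.4251], [0.5821, -0.4238]] mean [ 0.5732 -0.4245  0.016 ]
spoonhead [[0.58, -0.1882]] mean [ 0.58   -0.1882  0.014 ]
0.2363451817991339 88.36243523379383
sq [[0.3987, -0.3204], [0.4004, -0.2774], [0.4473, -0.2772], [0.4443, -0.3254]] mean [ 0.4227 -0.3001  0.045 ]
   0.04302446478620379 87.63918928829918
   0.04684317521405832 0.2993580001162839
   0.048278385288973116 -93.48539894555108
   0.045947871375276825 173.80745831993696
rc [[0.4483, 0.2578]] mean [0.4483 0.2578 0.045 ]
rcx [[0.437, 0.2316], [0.4593, 0.2831]] mean [0.4481 0.2573 0.045 ]
circ [[0.4288, -0.0524]] mean [ 0.4288 -0.0524  0.005 ]
sqm [[0.4083, 0.0423], [0.414, 0.098], [0.4716, 0.0919], [0.4667, 0.0377]] mean [0.4401 0.0675 0.005 ]
   0.055939047423038096 84.2052477022017
   0.05789703928397196 -6.03896544116223
   0.054452838865820204 -95.16152198096893
   0.05851151069946664 175.42227657148172
tray [[0.3569, -0.1173], [0.3803, 0.1456], [0.5198, 0.1308], [0.4952, -0.1325]] mean [0.438  0.0066 0.014 ]
pot [[0.6455, -0.0338]] mean [ 0.6455 -0.0338  0.14  ]
potx [[0.6199, -0.0936], [0.6711, 0.0
[... 411 characters left out ...]
.066 ]
pot 365 [ 0.6358 -0.0299  0.1419] rect ((644.6947021484375, -32.947120666503906), (132.5209503173828, 133.5733642578125), 67.32862091064453)
spoon 965 [ 0.5781 -0.2741  0.0147] rect ((559.119140625, -297.3241271972656), (308.87359619140625, 174.3379669189453), 69.01808166503906)
spat 1147 [0.6071 0.3053 0.0095] rect ((598.9669799804688, 303.8951416015625), (279.9177551269531, 186.05772399902344), 66.72560119628906)
sq 116 [ 0.4249 -0.2991  0.0449] rect ((421.2445068359375, -300.532958984375), (51.10038757324219, 54.55219650268555), 89.01998138427734)
rc 108 [0.4494 0.257  0.0424] rect ((448.2445983886719, 256.2861633300781), (58.545127868652344, 61.41939163208008), 63.494380950927734)
```

```bash
R='{"slide":[[1,0.9,0],[1,0.9,0],[1,0.9,0],[1,0.9,0],[1,0.9,0]],"twist":[[0,0,0.09],[0,0,0.09],[0,0,0.09],[0,0,0.09],[0,0,0.09]],"fingers":[1,1,1,1,1]}'; python3 -m creep '{"slide":[[1,0.9,0],[1,0.9,0],[1,0.9,0],[1,0.9,0]],"twist":[[0,0,0.09],[0,0,0.09],[0,0,0.09],[0,0,0.09]],"fingers":[1,1,1,1]}' 40
python3 -m creep '{"slide":[[1,0.9,0],[1,0.9,0],[1,0.9,0],[1,0.9,0]],"twist":[[0,0,0.0925],[0,0,0.0925],[0,0,0.0925],[0,0,0.0925]],"fingers":[1,1,1,1]}'
python3 -m creep '{"slide":[[0.373,0.14,-0.4],[0.373,0.14,-0.4],[0.373,0.14,-0.4],[0.373,0.14,-0.4]],"twist":[[0,0,0],[0,0,0],[0,0,0],[0,0,0]],"fingers":[1,1,1,1]}'
python3 - <<'E'
from h import *
d=cap('wrist'); cv2.imwrite('pics/w1.png',d['img']); s=telemetry.get_state(); print(s)
E
```

```text
clock: 0.55
position: [0.3718, -0.3951, 0.2311]
ee_rot: [-0.0, 0.885, 0.465, 0.0]
contact_force: [0.6, -1.0, -0.1]
width: 0.0852
clock: 0.95
position: [0.5207, -0.2611, 0.2311]
ee_rot: [-0.0, 0.715, 0.699, -0.0]
contact_force: [0.3, -1.1, -0.8]
width: 0.0853
clock: 1.35
position: [0.575, -0.2414, 0.1705]
ee_rot: [-0.001, 0.716, 0.698, -0.001]
contact_force: [-0.5, -0.2, -0.2]
width: 0.0854
{'clock': 1.4, 'qpos': array([-5.09678672e-01,  3.85397421e-01,  1.49062002e+00, -7.06755420e-04,
        1.26586825e+00, -4.82210940e-01]), 'qd': array([-0.01841727, -0.02434821, -0.01175935,  0.0020912 , -0.00135419,
        0.00282086]), 'effort': array([ 7.04239234e-01, -4.56432545e+01, -2.31090045e+01,  5.92109165e-02,
        7.53800705e-03, -1.90703195e-04]), 'position': array([ 0.57502736, -0.24218055,  0.17166043]), 'ee_rot': array([-4.42136241e-05,  7.16677031e-01,  6.97405117e-01, -3.64858236e-04]), 'contact_force': array([0.39858519, 0.0547497 , 1.05310069]), 'moment': array([-0.00646664, -0.04605197,  0.04036141]), 'width': 0.08567024932251302}
```

View pics/w1.png

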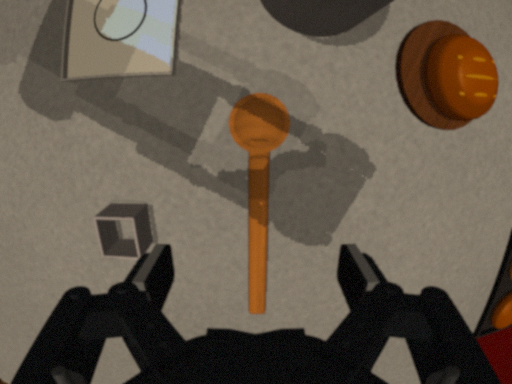

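The wrist view shows the spoon centred between the jaws: head centre (259,123), handle end (257,313), and the square cutter at (126,230).

```bash
cat >> h.py <<'E'
def wproj(d,u,v,z):
    f=192/np.tan(np.radians(float(d['fovy']))/2); T=d['world_from_camera']
    a=np.array([u-d['cx'],v-d['cy']]); r=np.hypot(*a); th=r/f
    ray=np.array([*(a/r*np.sin(th)),np.cos(th)]); w=T[:3,:3]@ray
    return T[:3,3]+w*(z-T[2,3])/w[2]
E
python3 - <<'E'
from h import *
d=load('wrist')
for n,u,v,z in [('head',259.5,123.5,.014),('end',257.5,313,.016),('handleTop',259.5,160,.016),('tray circ',120,12,.005)]: print(n,wproj(d,u,v,z).round(4))
for u,v in [(97,215),(151,205),(157,248),(100,258)]: print(wproj(d,u,v,.045).round(4))
E
```

```text
head [ 0.5793 -0.1881  0.014 ]
end [ 0.5718 -0.4231  0.016 ]
handleTop [ 0.5784 -0.2252  0.016 ]
tray circ [ 0.4304 -0.0523  0.005 ]
[ 0.4018 -0.2718  0.045 ]
[ 0.4685 -0.261   0.045 ]
[ 0.4674 -0.3099  0.045 ]
[ 0.3918 -0.3257  0.045 ]
```

```bash
python3 -m creep '{"slide":[[0,0,-0.35],[0,0,-0.65],[0,0,-0.933],[0,0,-0.933]],"twist":[[0,0,0],[0,0,0],[0,0,0],[0,0,0]],"fingers":[0,0,0,0]}' 40
python3 -m creep '{"slide":[[0,0,-0.1],[0,0,-0.175],[0,0,-0.175],[0,0,-0.175],[0,0,-0.175],[0,0,-0.175],[0,0,-0.175]],"twist":[[0,0,0],[0,0,0],[0,0,0],[0,0,0],[0,0,0],[0,0,0],[0,0,0]],"fingers":[0,0,-1,-1,-1,-1,-1]}' 40
python3 - <<'E'
from h import *
d=cap('wrist'); cv2.imwrite('pics/w2.png',d['img'])
E
```

```text
clock: 1.8
position: [0.5708, -0.2409, 0.0276]
ee_rot: [-0.005, 0.717, 0.697, -0.002]
contact_force: [-1.2, 0.7, 0.4]
width: 0.0427
clock: 2.5
position: [0.5763, -0.2425, 0.0068]
ee_rot: [0.001, 0.717, 0.697, 0.0]
contact_force: [-0.8, 0.5, 6.8]
width: 0.0207
```

View pics/w2.png

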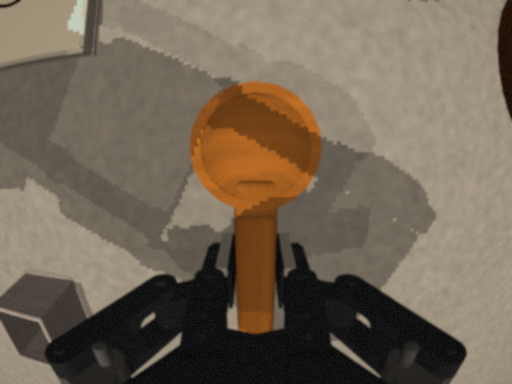

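```bash
cat >> h.py <<'E'
from scipy.spatial.transform import Rotation as Ro
def toolR(theta,alpha):
    t,a=np.radians([theta,alpha]); c=np.array([np.cos(a),np.sin(a),0]); k=np.array([0,0,1.])
    w=np.cos(t)*c-np.sin(t)*k; u=np.sin(t)*c+np.cos(t)*k
    return Ro.from_matrix(np.stack([u,np.cross(w,u),w],1)),u,w
def cur(): 
    s=telemetry.get_state(); q=s['ee_rot']; return s,s['position'],Ro.from_quat([q[1],q[2],q[3],q[0]])
E
python3 - <<'E'
from h import *
s,p,R=cur(); print(s['contact_force'],s['position'],s['width'])
T,u,w=toolR(30,-13); rv=(T*R.inv()).as_rotvec(); print('rotvec',rv, np.degrees(np.linalg.norm(rv)),'norm units',rv/2/np.pi)
pot=np.array([.645,-.033,.006]); foot=pot+[-.044,-.014,.004]
print('tcp final',foot+.184*u+.001*w)
E
```

```text
[-1.62457123  0.52252457  5.78292952] [ 0.57627188 -0.24247155  0.0068104 ] 0.020957450391612228
rotvec [ 0.72747961 -0.93673688 -1.58635369] 113.48644649210938 norm units [ 0.11578198 -0.14908631 -0.25247603]
tcp final [ 0.69148588 -0.06789031  0.16884867]
```

```bash
python3 -m creep '{"slide":[[0,0,0.15],[0,0,0.45],[0,0,0.8],[0,0,1],[0,0,1]],"twist":[[0,0,0],[0,0,0],[0,0,0],[0,0,0],[0,0,0]],"fingers":[-1,-1,-1,-1,-1]}' 50
python3 - <<'E'
from h import *
d=cap('wrist'); cv2.imwrite('pics/w3.png',d['img'])
E
```

```text
clock: 3.05
position: [0.5788, -0.2433, 0.1614]
ee_rot: [0.006, 0.717, 0.697, 0.002]
contact_force: [0.6, -1.1, -1.3]
width: 0.0203
```

View pics/w3.png

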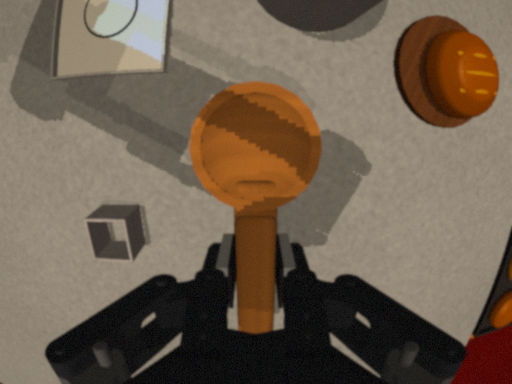

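```bash
python3 -m creep '{"slide":[[0.1,0.1,0.3],[0.2,0.15,0.6],[0.3,0.2,1],[0.3,0.2,1],[0.3,0.2,1],[0.3,0.2,1],[0.3,0.2,1],[0.3,0.2,1],[0.3,0.2,1],[0.3,0.2,1],[0.3,0.2,1],[0.3,0.2,1],[0.3,0.2,1],[0.3,0.2,1],[0.3,0.2,1],[0.3,0.2,1]],"twist":[[0.116,-0.149,-0.252],[0.116,-0.149,-0.252],[0.116,-0.149,-0.252],[0.116,-0.149,-0.252],[0.116,-0.149,-0.252],[0.116,-0.149,-0.252],[0.116,-0.149,-0.252],[0.116,-0.149,-0.252],[0.116,-0.149,-0.252],[0.116,-0.149,-0.252],[0.116,-0.149,-0.252],[0.116,-0.149,-0.252],[0.116,-0.149,-0.252],[0.116,-0.149,-0.252],[0.116,-0.149,-0.252],[0.116,-0.149,-0.252]],"fingers":[-1,-1,-1,-1,-1,-1,-1,-1,-1,-1,-1,-1,-1,-1,-1,-1]}'
python3 - <<'E'
from h import *
for n in ('scene','side'):
    d=cap(n); cv2.imwrite('pics/%s4.png'%n,d['img'])
s,p,R=cur(); print(p,s['qpos'].round(2)); T,u,w=toolR(30,-13)
print('rot err units',(T*R.inv()).as_rotvec()/2/np.pi, 'dxyz units',(np.array([.6915,-.068,.36])-p)/.15)
E
```

```text
clock: 4.7
position: [0.6201, -0.2112, 0.3032]
ee_rot: [0.055, 0.861, -0.096, 0.497]
contact_force: [0.2, -0.6, -0.7]
width: 0.0206
[ 0.62068782 -0.21219642  0.30479228] [-0.63  0.03  2.12  1.61  0.35 -0.26]
rot err units [ 2.91160409e-05  2.59002196e-04 -8.24534316e-04] dxyz units [0.47208119 0.96130946 0.36805144]
```

View pics/scene4.png

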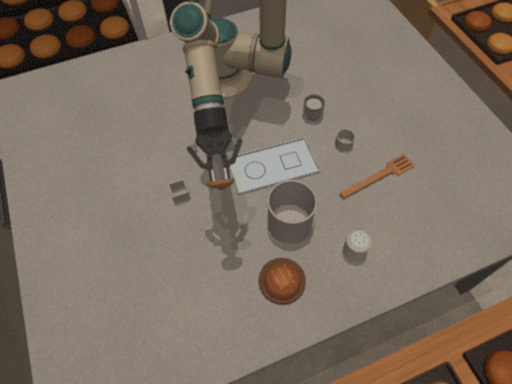

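View pics/side4.png

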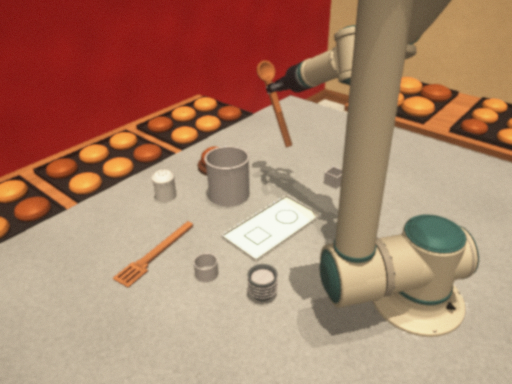

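Joint 5 would approach its limit if the tool pointed radially outward, so I'll lean the tools towards +y instead (gripper coming from the −y side).

```bash
cat >> h.py <<'E'
pot=np.array([.645,-.033,.006]); PSI=75
def target(side,s,e,along=-.044,lat=.014,theta=30,dz=.004,da=13):
    a=np.radians(PSI); A=np.array([np.cos(a),np.sin(a),0]); B=np.array([-np.sin(a),np.cos(a),0])
    T,u,w=toolR(theta,PSI+da*side); foot=pot+along*A+side*lat*B+[0,0,dz]
    return T,foot+s*u+e*w,foot
E
python3 - <<'E'
from h import *
s,p,R=cur(); T,t,f=target(-1,.184,.001); print('final',t,'foot',f)
print('rot units',(T*R.inv()).as_rotvec()/2/np.pi, 'd to above',(t+[0,0,.165]-p)/.15)
E
```

```text
final [0.69073288 0.00287163 0.16884867] foot [ 0.64713492 -0.0791242   0.01      ]
rot units [-1.44597591e-04  2.39835069e-04  2.07508750e-01] d to above [0.46696706 1.43378699 0.19370927]
```

```bash
python3 -m creep '{"slide":[[0.2,0.1,0.2],[0.3,0.3,0.4],[0.4,0.5,0.4],[0.45,0.6,0.4],[0.45,0.7,0.4],[0.45,0.7,0.4],[0.45,0.7,0.4],[0.45,0.7,0.4],[0.45,0.7,0.4],[0.45,0.7,0.4]],"twist":[[0,0,0.2075],[0,0,0.2075],[0,0,0.2075],[0,0,0.2075],[0,0,0.2075],[0,0,0.2075],[0,0,0.2075],[0,0,0.2075],[0,0,0.2075],[0,0,0.2075]],"fingers":[-1,-1,-1,-1,-1,-1,-1,-1,-1,-1]}'
python3 - <<'E'
from h import *
s,p,R=cur(); T,t,f=target(-1,.184,.001); print(p,s['qpos'].round(2))
print('rot units',(T*R.inv()).as_rotvec()/2/np.pi, 'd to above',(t+[0,0,.165]-p)/.15)
E
```

```text
clock: 5.8
position: [0.6903, -0.1104, 0.3623]
ee_rot: [-0.258, 0.743, 0.445, 0.428]
contact_force: [0.6, -0.7, -1.8]
width: 0.0203
[ 0.69025555 -0.11042353  0.36233148] [-0.73  0.44  1.37  1.    1.65 -0.33]
rot units [-0.00012924 -0.0003465   0.0002941 ] d to above [ 0.00318219  0.75530106 -0.18988537]
```

Pose reached. Translating above the pot, then checking the foot against the rim by camera.

```bash
python3 -m creep '{"slide":[[0,0.25,0],[0,0.5,0],[0,0.755,-0.1],[0,0.755,-0.15],[0,0.755,-0.15]],"twist":[[0,0,0],[0,0,0],[0,0,0],[0,0,0],[0,0,0]],"fingers":[-1,-1,-1,-1,-1]}'
python3 - <<'E'
from h import *
for n in ('scene','side'):
    d=cap(n)
    im=d['img'][80:250,190:350] if n=='scene' else d['img'][60:220,150:330]
    cv2.imwrite('pics/%s5.png'%n,cv2.resize(im,None,fx=3.4,fy=3.4,interpolation=cv2.INTER_CUBIC))
s,p,R=cur(); T,t,f=target(-1,.184,.001); print(p,s['qpos'].round(2))
print('rot units',(T*R.inv()).as_rotvec()/2/np.pi, 'd to final',(t-p)/.15)
E
```

```text
clock: 6.3
position: [0.6865, 0.0076, 0.3416]
ee_rot: [-0.259, 0.743, 0.445, 0.428]
contact_force: [-0.0, -0.2, -1.1]
width: 0.0205
[0.68791263 0.00572199 0.34297982] [-0.58  0.37  1.55  1.05  1.48 -0.35]
rot units [-2.79781424e-04  8.30760217e-05  4.02505027e-04] d to final [ 0.01880167 -0.01900239 -1.16087433]
```

View pics/scene5.png

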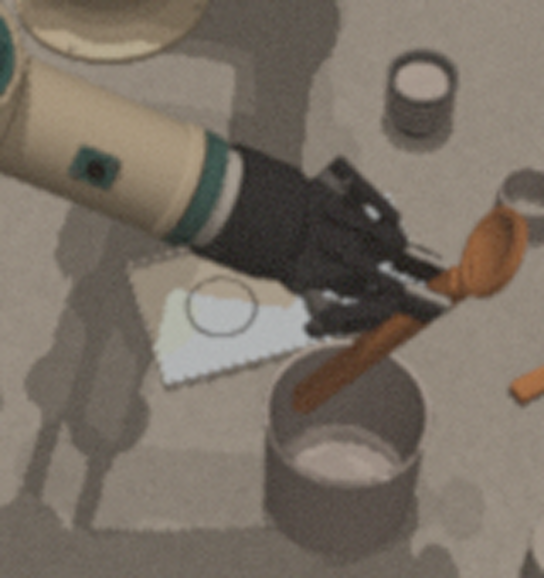

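View pics/side5.png

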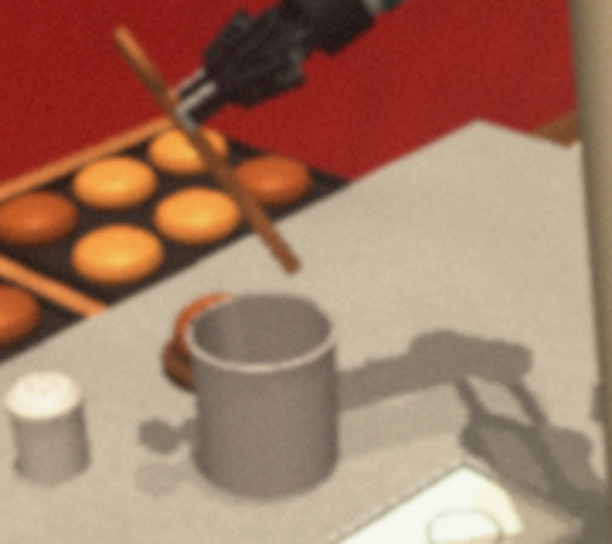

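```bash
cat >> h.py <<'E'
def reproj(d,P):
    f=192/np.tan(np.radians(float(d['fovy']))/2); T=d['world_from_camera']
    c=T[:3,:3].T@(np.array(P)-T[:3,3]); return c[0]/c[2]*f+d['cx'],c[1]/c[2]*f+d['cy']
E
python3 - <<'E'
from h import *
s,p,R=cur(); M=R.as_matrix(); foot=p-.184*M[:,0]-.001*M[:,2]; print(foot)
for n,x0,y0 in(('scene',190,80),('side',150,60)):
    u,v=reproj(load(n),foot); print(n,(u-x0+.5)*3.4,(v-y0+.5)*3.4)
E
```

```text
[ 0.64419076 -0.07588404  0.18396456]
scene 298.80032713729366 403.83481904353766
side 296.35880295551846 266.31364990457115
```

```bash
python3 -m creep '{"slide":[[0.019,-0.019,-0.1],[0.019,-0.019,-0.3],[0.019,-0.019,-0.5],[0.019,-0.019,-0.7],[0.019,-0.019,-0.85],[0.019,-0.019,-0.95],[0.019,-0.019,-0.95]],"twist":[[0,0,0],[0,0,0],[0,0,0],[0,0,0],[0,0,0],[0,0,0],[0,0,0]],"fingers":[-1,-1,-1,-1,-1,-1,-1]}'
python3 - <<'E'
from h import *
s,p,R=cur(); T,t,f=target(-1,.184,.001); print(p,s['qpos'].round(2),s['contact_force'])
M=R.as_matrix(); print('foot',p-.184*M[:,0]-.001*M[:,2],'want',f)
print('d to final',(t-p)/.15)
E
```

```text
clock: 7.1
position: [0.6904, 0.0028, 0.1972]
ee_rot: [-0.26, 0.743, 0.444, 0.428]
contact_force: [-0.7, 0.2, -1.0]
width: 0.0207
[0.69042669 0.00275742 0.1972008 ] [-0.59  0.51  1.72  1.09  1.33 -0.62] [-0.71903531  0.18980437 -1.02894581]
foot [ 0.64600617 -0.07848091  0.03819089] want [ 0.64713492 -0.0791242   0.01      ]
d to final [ 0.00204125  0.00076143 -0.18901415]
```

Foot 28 mm above the floor. Approaching slowly, watching the force.

```bash
python3 -m creep '{"slide":[[0,0,-0.04],[0,0,-0.08],[0,0,-0.11],[0,0,-0.14],[0,0,-0.155],[0,0,-0.165],[0,0,-0.165]],"twist":[[0,0,0],[0,0,0],[0,0,0],[0,0,0],[0,0,0],[0,0,0],[0,0,0]],"fingers":[-1,-1,-1,-1,-1,-1,-1]}'
python3 -m creep '{"slide":[[0,0,-0.01],[0,0,-0.02],[0,0,-0.02]],"twist":[[0,0,0],[0,0,0],[0,0,0]],"fingers":[-1,-1,-1]}'
```

```text
clock: 7.8
position: [0.6908, 0.0037, 0.1753]
ee_rot: [-0.258, 0.742, 0.445, 0.429]
contact_force: [0.7, 0.9, -0.5]
width: 0.0208
clock: 8.1
position: [0.6908, 0.0036, 0.1722]
ee_rot: [-0.258, 0.742, 0.445, 0.429]
contact_force: [-0.4, -0.3, -2.1]
width: 0.0207
```

```bash
python3 -m creep '{"slide":[[0,0,-0.01],[0,0,-0.015],[0,0,-0.015]],"twist":[[0,0,0],[0,0,0],[0,0,0]],"fingers":[-1,-1,-1]}'
python3 -m creep '{"slide":[[0,0,-0.007],[0,0,-0.007]],"twist":[[0,0,0],[0,0,0]],"fingers":[-1,-1]}'
python3 -m creep '{"slide":[[0,0,-0.007],[0,0,-0.007]],"twist":[[0,0,0],[0,0,0]],"fingers":[-1,-1]}'
```

```text
clock: 8.4
position: [0.6908, 0.0036, 0.17]
ee_rot: [-0.258, 0.742, 0.445, 0.429]
contact_force: [0.9, 0.7, -1.0]
width: 0.0202
clock: 8.6
position: [0.6908, 0.0036, 0.1689]
ee_rot: [-0.258, 0.742, 0.445, 0.429]
contact_force: [-0.3, 0.1, -0.9]
width: 0.0206
clock: 8.8
position: [0.691, 0.0038, 0.1684]
ee_rot: [-0.258, 0.742, 0.445, 0.43]
contact_force: [0.9, 1.0, 0.7]
width: 0.0203
```

```bash
python3 -m creep '{"slide":[[0,0,-0.007],[0,0,-0.007]],"twist":[[0,0,0],[0,0,0]],"fingers":[-1,-1]}'
python3 - <<'E'
from h import *
d=cap('scene'); im=d['img'][80:250,190:350]
cv2.imwrite('pics/scene6.png',cv2.resize(im,None,fx=3.4,fy=3.4,interpolation=cv2.INTER_CUBIC))
d=cap('side'); im=d['img'][60:220,150:330]
cv2.imwrite('pics/side6.png',cv2.resize(im,None,fx=3.4,fy=3.4,interpolation=cv2.INTER_CUBIC))
E
```

```text
clock: 9.0
position: [0.6912, 0.0041, 0.1681]
ee_rot: [-0.259, 0.741, 0.445, 0.43]
contact_force: [0.8, 1.1, 3.6]
width: 0.0205
```

View pics/scene6.png

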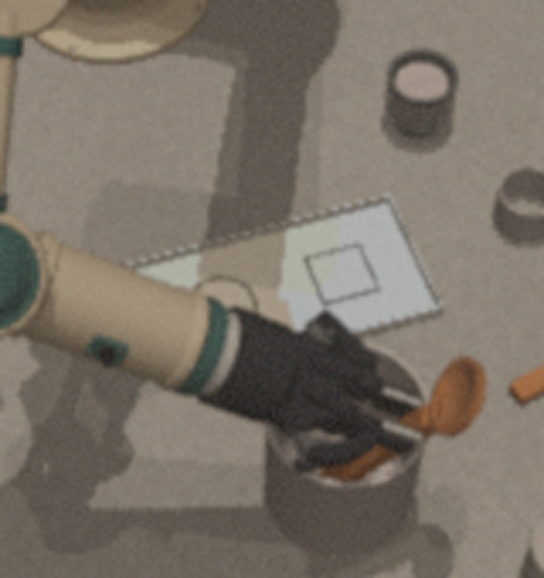

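View pics/side6.png

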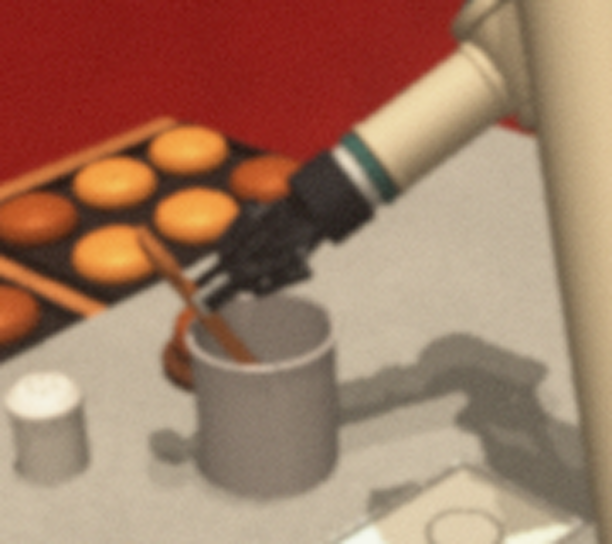

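```bash
python3 -m creep '{"slide":[[0.008,0.016,-0.008],[0.017,0.033,-0.018],[0.017,0.033,-0.018],[0.017,0.033,-0.018]],"twist":[[-0.0025,0.0013,0],[-0.0049,0.0026,0],[-0.0049,0.0026,0],[-0.0049,0.0026,0]],"fingers":[-1,-1,-1,-1]}'
python3 -m creep '{"slide":[[0,0,0],[0,0,0],[0,0,0],[0,0,0]],"twist":[[0,0,0],[0,0,0],[0,0,0],[0,0,0]],"fingers":[-0.4,-0.3,-0.15,-0.15]}'
python3 - <<'E'
from h import *
d=cap('side'); im=d['img'][60:220,150:330]
cv2.imwrite('pics/side7.png',cv2.resize(im,None,fx=3.4,fy=3.4,interpolation=cv2.INTER_CUBIC))
s,p,R=cur(); print(p,s['contact_force'],R.as_matrix().round(3)[:,2])
E
```

```text
clock: 9.5
position: [0.6935, 0.0091, 0.1648]
ee_rot: [-0.251, 0.749, 0.45, 0.417]
contact_force: [0.7, 2.8, 4.7]
width: 0.0203
clock: 9.9
position: [0.6932, 0.0081, 0.1636]
ee_rot: [-0.25, 0.75, 0.45, 0.416]
contact_force: [-0.3, -0.4, 0.7]
width: 0.0362
[0.69326381 0.00820909 0.16373731] [0.26950061 0.50145108 0.33860871] [ 0.399  0.75  -0.528]
```

View pics/side7.png

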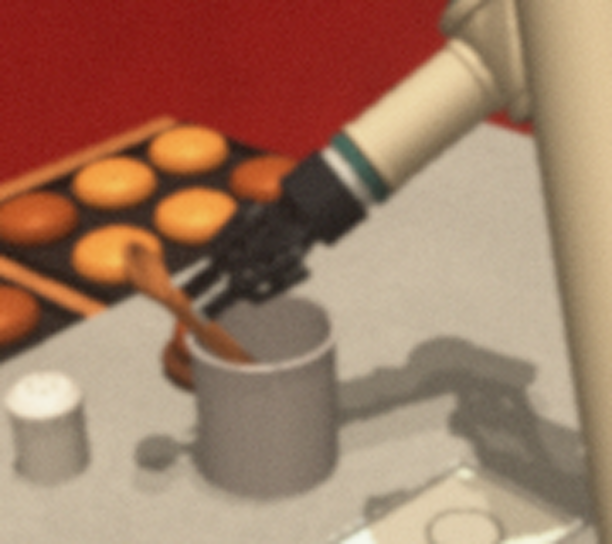

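Spoon leans on the rim, free of the fingers. Backing out along the tool axis, then rising.

```bash
python3 -m creep '{"slide":[[-0.05,-0.1,0.07],[-0.13,-0.25,0.175],[-0.24,-0.45,0.32],[-0.24,-0.45,0.6],[-0.24,-0.45,0.9],[-0.24,-0.45,0.9]],"twist":[[0,0,0],[0,0,0],[0,0,0],[0,0,0],[0,0,0],[0,0,0]],"fingers":[-0.1,-0.1,-0.1,-0.1,-0.1,-0.1]}'
python3 - <<'E'
from h import *
d=cap('scene'); im=d['img'][100:270,250:430]
cv2.imwrite('pics/scene8.png',cv2.resize(im,None,fx=3.4,fy=3.4,interpolation=cv2.INTER_CUBIC))
s,p,R=cur(); print(p,s['qpos'].round(2),R.as_matrix().round(3)[:,1])
# spatula grip
foot=np.array([.6262,.1528]); hd=np.array([.5905,.417]); u=(hd-foot)/np.linalg.norm(hd-foot)
print('u',u,np.degrees(np.arctan2(*u[::-1])),'grip',hd-u*(.27-.182))
ang=np.degrees(np.arctan2(u[1],u[0]))-90  # jaw y angle
x=np.array([u[0],u[1],0]);z=np.array([0,0,-1.]);T=Ro.from_matrix(np.stack([x,np.cross(z,x),z],1))
g=hd-u*.088
print('rot units',(T*R.inv()).as_rotvec()/2/np.pi,'slide',(np.array([*g,.17])-p)/.15)
E
```

```text
clock: 10.55
position: [0.6589, -0.061, 0.307]
ee_rot: [-0.245, 0.748, 0.452, 0.42]
contact_force: [-0.6, -0.9, -0.5]
width: 0.0382
[ 0.65783959 -0.06070794  0.30321173] [-0.69  0.4   1.58  0.99  1.51 -0.45] [ 0.882 -0.471  0.007]
u [-0.13390794  0.99099378] 97.69547611065306 grip [0.6022839  0.32979255]
rot units [-0.16093536  0.03006591  0.090079  ] slide [-0.37037126  2.60333657 -0.8880782 ]
```

View pics/scene8.png

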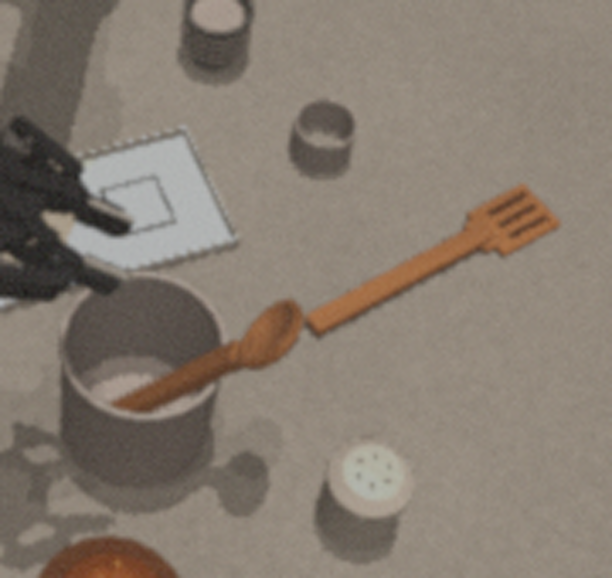

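```bash
python3 -m creep '{"slide":[[-0.3,0.3,0.1],[-0.37,0.6,0.1],[-0.37,0.9,0.1],[-0.37,0.9,0.1],[-0.37,0.9,0.1],[-0.37,0.9,0.1],[-0.37,0.9,0.1],[-0.37,0.9,0.1],[-0.37,0.9,0.1]],"twist":[[-0.161,0.03,0.09],[-0.161,0.03,0.09],[-0.161,0.03,0.09],[-0.161,0.03,0.09],[-0.161,0.03,0.09],[-0.161,0.03,0.09],[-0.161,0.03,0.09],[-0.161,0.03,0.09],[-0.161,0.03,0.09]],"fingers":[0,0,0,0,0,0,0,0,0]}' 40
python3 -m creep '{"slide":[[0,0.3,0],[0,0.6,0],[0,0.95,0],[0,0.95,-0.2],[0,0.95,-0.2]],"twist":[[0,0,0],[0,0,0],[0,0,0],[0,0,0],[0,0,0]],"fingers":[0,0,0,0,0]}'
python3 -m creep '{"slide":[[0,0.3,-0.3],[0,0.6,-0.6],[0,0.74,-0.7],[0,0.74,-0.7]],"twist":[[0,0,0],[0,0,0],[0,0,0],[0,0,0]],"fingers":[0,0,0,0]}'
python3 - <<'E'
from h import *
d=cap('wrist'); cv2.imwrite('pics/w9.png',d['img'])
s,p,R=cur(); print(p,s['qpos'].round(2),R.as_matrix().round(3)[:,1])
E
```

```text
clock: 11.5
position: [0.6019, 0.0787, 0.3131]
ee_rot: [-0.003, 0.659, 0.752, -0.002]
contact_force: [0.7, -0.1, -0.3]
width: 0.0429
clock: 12.0
position: [0.5992, 0.2179, 0.2794]
ee_rot: [-0.005, 0.661, 0.751, -0.005]
contact_force: [-0.0, -0.1, -1.2]
width: 0.0429
clock: 12.4
position: [0.5993, 0.3301, 0.1739]
ee_rot: [-0.005, 0.661, 0.751, -0.005]
contact_force: [0.1, -0.5, 0.3]
width: 0.0427
[0.60055695 0.32878233 0.17601151] [0.4  0.48 1.33 0.   1.35 0.27] [ 0.992  0.127 -0.011]
```

View pics/w9.png

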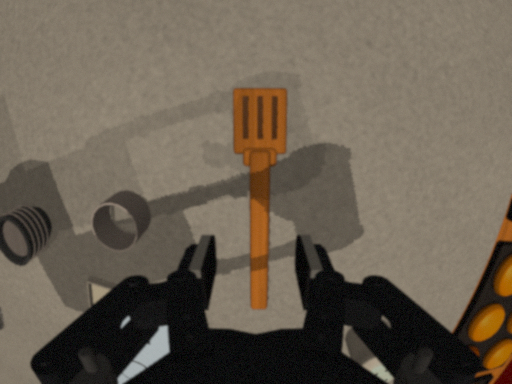

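Wrist view: spatula head end (260,89), neck bottom (261,164), handle end (259,308), centred between the jaws.

```bash
python3 - <<'E'
from h import *
d=load('wrist')
for n,u,v,z in [('headend',260,88.5,.008),('neck',260.5,164,.016),('end',259,308,.016)]: print(n,wproj(d,u,v,z).round(4))
s,p,R=cur()
q=np.array([.5905,.417]);e=wproj(d,259,308,.016)[:2];h=wproj(d,260,88.5,.008)[:2];u=h-e;print(np.linalg.norm(u),np.degrees(np.arctan2(*u[::-1])))
u/=np.linalg.norm(u); g=h-u*.088; print('grip',g,'d units',(np.array([*g,.004])-p)/.15)
print('rounds',wproj(d,121,219,.045))
E
```

```text
headend [0.5893 0.4189 0.008 ]
neck [0.5999 0.342  0.016 ]
end [0.6231 0.1563 0.016 ]
0.2647972963506908 97.35271648964977
grip [0.60051418 0.33160575] d units [-2.85107624e-04  1.88227780e-02 -1.14674338e+00]
rounds [0.45850815 0.27113368 0.045     ]
```

```bash
python3 -m creep '{"slide":[[0.005,-0.015,-0.35],[0.005,-0.015,-0.65],[0.005,-0.015,-0.93],[0.005,-0.015,-0.95]],"twist":[[0,0,0],[0,0,0],[0,0,0],[0,0,0]],"fingers":[0,0,0,0]}' 40
python3 -m creep '{"slide":[[0,0,-0.1],[0,0,-0.175],[0,0,-0.175],[0,0,-0.175],[0,0,-0.175],[0,0,-0.175]],"twist":[[0,0,0],[0,0,0],[0,0,0],[0,0,0],[0,0,0],[0,0,0]],"fingers":[0,0,-1,-1,-1,-1]}' 50
python3 -m creep '{"slide":[[0,0,0.15],[0,0,0.45],[0,0,0.8],[0,0,1],[0,0,1]],"twist":[[0,0,0],[0,0,0],[0,0,0],[0,0,0],[0,0,0]],"fingers":[-1,-1,-1,-1,-1]}'
python3 - <<'E'
from h import *
d=cap('wrist'); cv2.imwrite('pics/w10.png',d['img'])
d=cap('scene'); im=d['img'][100:270,250:430]
cv2.imwrite('pics/scene10.png',cv2.resize(im,None,fx=3.4,fy=3.4,interpolation=cv2.INTER_CUBIC))
s,p,R=cur(); print(p)
E
```

```text
clock: 12.85
position: [0.5999, 0.323, 0.0326]
ee_rot: [-0.004, 0.662, 0.75, -0.006]
contact_force: [-0.7, -1.2, -1.0]
width: 0.0429
clock: 13.45
position: [0.6034, 0.3277, 0.0118]
ee_rot: [-0.001, 0.66, 0.751, -0.0]
contact_force: [0.3, 0.4, 2.9]
width: 0.0199
clock: 13.95
position: [0.606, 0.3291, 0.1677]
ee_rot: [0.001, 0.66, 0.751, 0.005]
contact_force: [0.6, 0.6, -0.3]
width: 0.0196
[0.60271738 0.32762067 0.16161592]
```

View pics/w10.png

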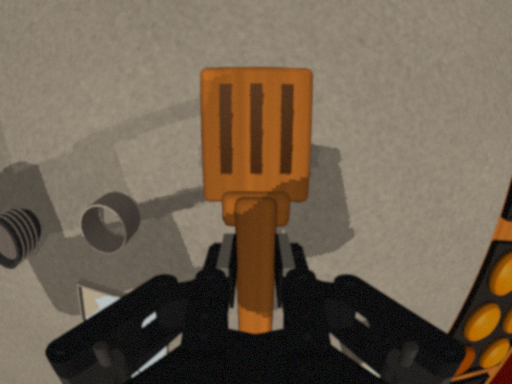

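View pics/scene10.png

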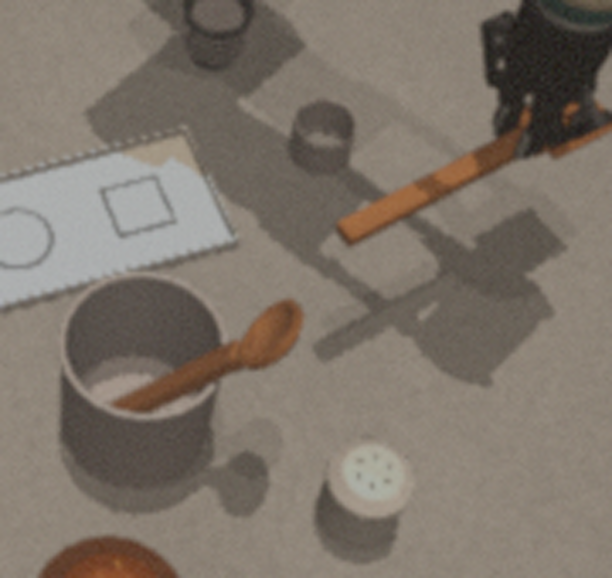

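```bash
python3 - <<'E'
from h import *
d=load('scene')
def c(u,v): return 250+(u+.5)/3.4-.5,100+(v+.5)/3.4-.5
for n,u,v in [('head',272,332),('tip',293,306),('hrim',215,360),('low',160,390),('foot',125,405)]:
    print(n,proj(d,*c(u,v)).round(4))
print('pot rim ctr',proj(d,*c(142,354),.14).round(4), [proj(d,*c(u,v),.14).round(4) for u,v in((61,350),(224,358))])
T,u_,w=toolR(32,62)
s,p,R=cur();M=R.as_matrix()
for e in(-.004,0,.004):
    f=p-.177*M[:,0]-e*M[:,2]; U=reproj(d,f); print(e,(U[0]-250+.5)*3.4,(U[1]-100+.5)*3.4)
E
```

```text
head [0.7014 0.0437 0.1987]
tip [0.6979 0.0596 0.2208]
hrim [0.6914 0.0048 0.1661]
low [ 0.6728 -0.0286  0.1089]
foot [ 0.66   -0.0519  0.0773]
pot rim ctr [ 0.6521 -0.0368  0.14  ] [array([ 0.6237, -0.0941,  0.14  ]), array([0.6808, 0.0209, 0.14  ])]
-0.004 340.5572928035197 237.36443263397845
0 341.4193934214381 234.6463088100829
0.004 342.2865475221954 231.91225182036914
```

```bash
python3 - <<'E'
from h import *
d=load('scene')
f=192/np.tan(np.radians(float(d['fovy']))/2)
vv,uu=np.mgrid[0:384,0:512]; Z=d['depth']
pc=np.stack([(uu-d['cx'])/f*Z,(vv-d['cy'])/f*Z,Z],-1)@d['world_from_camera'][:3,:3].T+d['world_from_camera'][:3,3]
p=pc[175:245,262:322].reshape(-1,3); p=p[(p[:,2]>.132)&(p[:,2]<.143)&(np.hypot(p[:,0]-.645,p[:,1]+.033)>.055)&(np.hypot(p[:,0]-.645,p[:,1]+.033)<.075)]
A=np.c_[2*p[:,:2],np.ones(len(p))]; x=np.linalg.lstsq(A,(p[:,:2]**2).sum(1),rcond=None)[0]; print('pot fit',x[:2],np.sqrt(x[2]+x[0]**2+x[1]**2),len(p))
s,p,R=cur(); T,t,ft=target(1,.177,-.002,along=-.042,lat=.018,da=9); print('final',t,'foot',ft)
print('rot units',(T*R.inv()).as_rotvec()/2/np.pi,'d to above',(t+[0,0,.185]-p)/.15)
E
```

```text
pot fit [ 0.64463353 -0.03305719] 0.06394048312852482 260
final [0.62581266 0.01738248 0.1642865 ] foot [ 0.61674294 -0.06891014  0.01      ]
rot units [ 0.16673222  0.00153844 -0.03382493] d to above [ 0.15396852 -2.06825459  1.25113716]
```

```bash
python3 -m creep '{"slide":[[0,0,0.3],[0,0,0.6],[0.1,-0.1,1],[0.15,-0.3,1],[0.15,-0.5,1],[0.15,-0.5,1],[0.15,-0.5,1],[0.15,-0.5,1],[0.15,-0.5,1],[0.15,-0.5,1]],"twist":[[0.02,0,-0.004],[0.04,0,-0.008],[0.167,0.0015,-0.034],[0.167,0.0015,-0.034],[0.167,0.0015,-0.034],[0.167,0.0015,-0.034],[0.167,0.0015,-0.034],[0.167,0.0015,-0.034],[0.167,0.0015,-0.034],[0.167,0.0015,-0.034]],"fingers":[-1,-1,-1,-1,-1,-1,-1,-1,-1,-1]}'
python3 -m creep '{"slide":[[0,-0.2,0.25],[0,-0.5,0.25],[0,-0.8,0.25],[0,-1,0.25],[0,-1,0.25]],"twist":[[0,0,0],[0,0,0],[0,0,0],[0,0,0],[0,0,0]],"fingers":[-1,-1,-1,-1,-1]}'
python3 - <<'E'
from h import *
s,p,R=cur(); T,t,ft=target(1,.177,-.002,along=-.042,lat=.018,da=9)
print(p,s['qpos'].round(2),'rot units',(T*R.inv()).as_rotvec()/2/np.pi,'d to above',(t+[0,0,.185]-p)/.15)
E
```

```text
clock: 15.05
position: [0.625, 0.2521, 0.309]
ee_rot: [-0.336, 0.644, 0.579, 0.37]
contact_force: [0.1, 0.9, -0.0]
width: 0.0198
clock: 15.55
position: [0.6267, 0.0995, 0.348]
ee_rot: [-0.333, 0.645, 0.579, 0.371]
contact_force: [0.2, 0.2, -0.2]
width: 0.0195
[0.6267444  0.09945673 0.34803752] [-0.46  0.4   1.48  0.96  1.7  -0.45] rot units [4.55176401e-04 7.95940309e-05 3.75711588e-04] d to above [-0.00621163 -0.54716168  0.00832652]
```

```bash
python3 -m creep '{"slide":[[0,-0.2,0],[0,-0.4,0],[-0.006,-0.54,0],[-0.006,-0.545,0],[-0.006,-0.545,0]],"twist":[[0,0,0],[0,0,0],[0,0,0],[0,0,0],[0,0,0]],"fingers":[-1,-1,-1,-1,-1]}'
python3 - <<'E'
from h import *
for n,x0,y0 in (('scene',200,100),('side',150,60)):
    d=cap(n); im=d['img'][y0:y0+160,x0:x0+170]
    cv2.imwrite('pics/%s11.png'%n,cv2.resize(im,None,fx=3.4,fy=3.4,interpolation=cv2.INTER_CUBIC))
    s,p,R=cur();M=R.as_matrix()
    for sl,e in((.177,-.002),(.177,.004)):
        f=p-sl*M[:,0]-e*M[:,2]; U=reproj(d,f); print(n,sl,e,(U[0]-x0+.5)*3.4,(U[1]-y0+.5)*3.4,f)
T,t,ft=target(1,.177,-.002,along=-.042,lat=.018,da=9)
print(p,'rot units',(T*R.inv()).as_rotvec()/2/np.pi,'d to final',(t-p)/.15)
E
```

```text
clock: 16.05
position: [0.6243, 0.0213, 0.3483]
ee_rot: [-0.335, 0.643, 0.579, 0.371]
contact_force: [0.3, 0.7, -0.8]
width: 0.0201
scene 0.177 -0.002 263.2832150016384 293.77417711840536 [ 0.61504449 -0.06437654  0.19403343]
scene 0.177 0.004 256.9236206135538 293.4737054056603 [ 0.61451343 -0.06954922  0.19702699]
side 0.177 -0.002 311.45020635946946 271.07975311557743 [ 0.61489222 -0.06414743  0.19399467]
side 0.177 0.004 315.75808345811436 266.0252411371354 [ 0.61436328 -0.06932035  0.19698819]
[0.62398616 0.02194943 0.34838907] rot units [-0.00022067 -0.00020344 -0.00031955] d to final [ 0.01217661 -0.03044632 -1.2273505 ]
```

View pics/scene11.png

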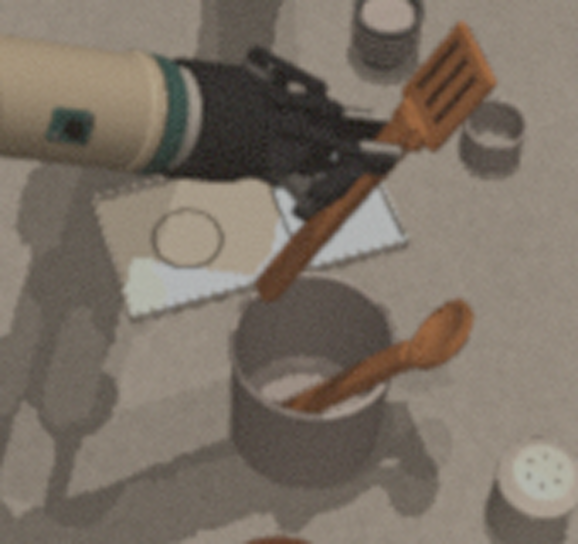

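View pics/side11.png

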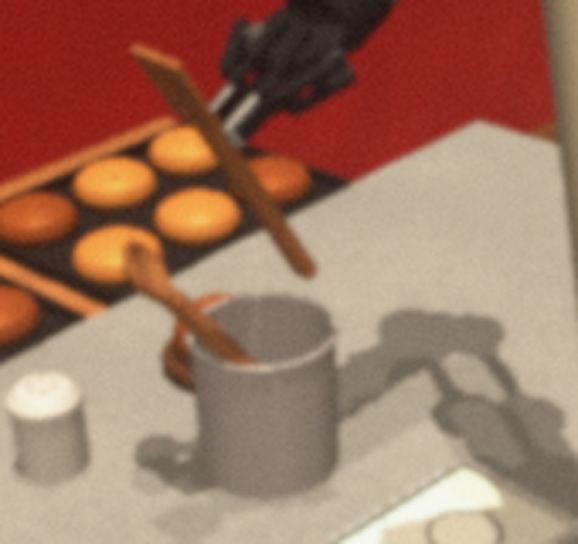

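```bash
python3 - <<'E'
from h import *
s,p,R=cur();M=R.as_matrix();d=load('scene')
for nm,a in(('headend',.093),('neck',.016)):
  for e in(-.002,-.007):
    for n,x0,y0 in (('scene',200,100),('side',150,60)):
        U=reproj(load(n),p+a*M[:,0]-(e-.008)*M[:,2] if nm=='headend' else p+a*M[:,0]-(e+.008)*M[:,2]);print(nm,e,n,(U[0]-x0+.5)*3.4,(U[1]-y0+.5)*3.4)
T,t,ft=target(1,.177,-.007,along=-.042,lat=.018,da=9)
print('d to final',(t-p)/.15)
E
```

```text
headend -0.002 scene 482.96585176230735 52.09328997266818
headend -0.002 side 155.3836275027081 58.29280787271108
headend -0.007 scene 488.59435617350704 53.09292325551914
headend -0.007 side 150.95000389900937 63.10798824105776
neck -0.002 scene 396.94417112471973 127.80706774280604
neck -0.002 side 217.00245649069063 114.14149760495611
neck -0.007 scene 402.5646080062329 128.55130980615016
neck -0.007 side 212.86480621057586 118.74873600898516
d to final [ 0.00915913 -0.0591557  -1.21068383]
```

```bash
python3 -m creep '{"slide":[[0.009,-0.059,-0.1],[0.009,-0.059,-0.3],[0.009,-0.059,-0.5],[0.009,-0.059,-0.7],[0.009,-0.059,-0.9],[0.009,-0.059,-0.99],[0.009,-0.059,-0.99]],"twist":[[0,0,0],[0,0,0],[0,0,0],[0,0,0],[0,0,0],[0,0,0],[0,0,0]],"fingers":[-1,-1,-1,-1,-1,-1,-1]}'
python3 - <<'E'
from h import *
s,p,R=cur(); T,t,ft=target(1,.177,-.007,along=-.042,lat=.018,da=9)
print(p,s['contact_force'],'d to final',(t-p)/.15)
for n,x0,y0 in (('scene',200,100),('side',150,60)):
    d=cap(n); im=d['img'][y0:y0+160,x0:x0+170]
    cv2.imwrite('pics/%s12.png'%n,cv2.resize(im,None,fx=3.4,fy=3.4,interpolation=cv2.INTER_CUBIC))
E
```

```text
clock: 16.85
position: [0.6249, 0.0122, 0.1974]
ee_rot: [-0.337, 0.644, 0.578, 0.371]
contact_force: [0.3, -0.1, -1.3]
width: 0.0198
[0.62489033 0.01223981 0.1973683 ] [ 0.3497438  -0.08239311 -1.28119263] d to final [ 0.00313139  0.00557514 -0.20387866]
```

View pics/scene12.png

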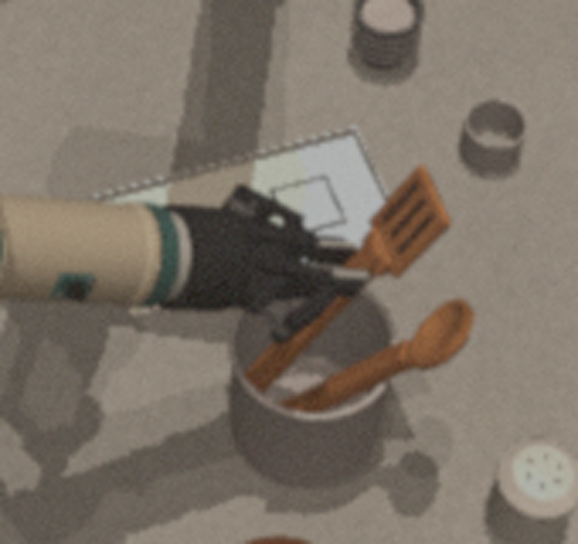

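View pics/side12.png

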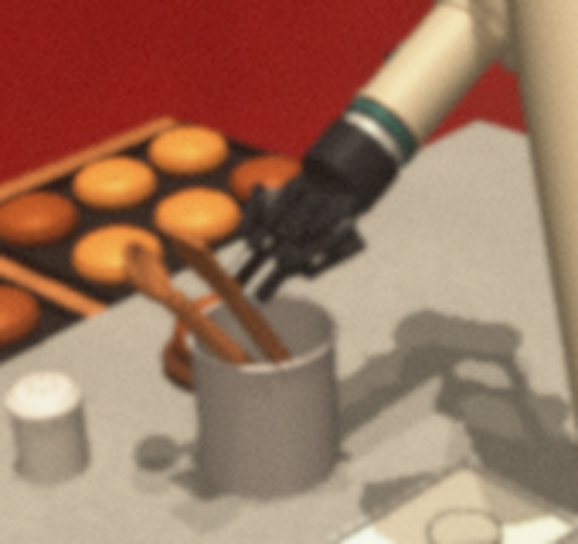

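Clear of the spoon and rim. Final slow lowering.

```bash
python3 -m creep '{"slide":[[0,0,-0.04],[0,0,-0.08],[0,0,-0.11],[0,0,-0.14],[0,0,-0.16],[0,0,-0.175],[0,0,-0.175]],"twist":[[0,0,0],[0,0,0],[0,0,0],[0,0,0],[0,0,0],[0,0,0],[0,0,0]],"fingers":[-1,-1,-1,-1,-1,-1,-1]}'
python3 -m creep '{"slide":[[0,0,-0.012],[0,0,-0.018],[0,0,-0.018]],"twist":[[0,0,0],[0,0,0],[0,0,0]],"fingers":[-1,-1,-1]}'
python3 -m creep '{"slide":[[0,0,-0.007],[0,0,-0.007],[0,0,-0.007]],"twist":[[0,0,0],[0,0,0],[0,0,0]],"fingers":[-1,-1,-1]}'
```

```text
clock: 17.65
position: [0.6255, 0.0118, 0.1729]
ee_rot: [-0.336, 0.644, 0.579, 0.371]
contact_force: [0.3, -0.3, -1.2]
width: 0.0194
clock: 17.95
position: [0.6256, 0.0117, 0.1705]
ee_rot: [-0.335, 0.644, 0.579, 0.371]
contact_force: [0.3, 0.3, -1.1]
width: 0.0197
clock: 18.25
position: [0.6256, 0.0117, 0.1695]
ee_rot: [-0.335, 0.644, 0.579, 0.371]
contact_force: [-0.1, 0.8, -0.5]
width: 0.02
```

```bash
python3 -m creep '{"slide":[[0,0,-0.007],[0,0,-0.012],[0,0,-0.012]],"twist":[[0,0,0],[0,0,0],[0,0,0]],"fingers":[-1,-1,-1]}'
python3 -m creep '{"slide":[[0,0,-0.007],[0,0,-0.01],[0,0,-0.01]],"twist":[[0,0,0],[0,0,0],[0,0,0]],"fingers":[-1,-1,-1]}'
```

```text
clock: 18.55
position: [0.6255, 0.0117, 0.1676]
ee_rot: [-0.336, 0.644, 0.579, 0.371]
contact_force: [0.6, 0.6, -0.2]
width: 0.0197
clock: 18.85
position: [0.6256, 0.0117, 0.1662]
ee_rot: [-0.335, 0.644, 0.579, 0.371]
contact_force: [0.8, -0.3, -1.1]
width: 0.02
```

```bash
python3 -m creep '{"slide":[[0,0,-0.007],[0,0,-0.01],[0,0,-0.01]],"twist":[[0,0,0],[0,0,0],[0,0,0]],"fingers":[-1,-1,-1]}'
python3 -m creep '{"slide":[[0,0,-0.007],[0,0,-0.01],[0,0,-0.01]],"twist":[[0,0,0],[0,0,0],[0,0,0]],"fingers":[-1,-1,-1]}'
```

```text
clock: 19.15
position: [0.6256, 0.0117, 0.1646]
ee_rot: [-0.335, 0.644, 0.579, 0.371]
contact_force: [-0.4, -0.6, -0.9]
width: 0.0196
clock: 19.45
position: [0.6256, 0.012, 0.1637]
ee_rot: [-0.336, 0.643, 0.579, 0.372]
contact_force: [0.8, 1.2, 1.6]
width: 0.0198
```

```bash
python3 -m creep '{"slide":[[0.002,0.015,-0.01],[0.004,0.031,-0.02],[0.004,0.031,-0.02]],"twist":[[-0.0025,0.0003,0],[-0.0049,0.0005,0],[-0.0049,0.0005,0]],"fingers":[-1,-1,-1]}'
python3 -m creep '{"slide":[[0.002,0.015,-0.007],[0.003,0.025,-0.012],[0.003,0.025,-0.012]],"twist":[[-0.0025,0.0003,0],[-0.004,0.0004,0],[-0.004,0.0004,0]],"fingers":[-1,-1,-1]}'
```

```text
clock: 19.75
position: [0.6261, 0.0172, 0.1609]
ee_rot: [-0.326, 0.649, 0.585, 0.361]
contact_force: [0.2, 2.0, 2.9]
width: 0.0201
clock: 20.05
position: [0.6266, 0.0207, 0.1588]
ee_rot: [-0.319, 0.653, 0.589, 0.353]
contact_force: [0.0, 2.3, 4.2]
width: 0.0197
```

```bash
python3 -m creep '{"slide":[[0,0,0],[0,0,0],[0,0,0],[0,0,0]],"twist":[[0,0,0],[0,0,0],[0,0,0],[0,0,0]],"fingers":[-0.4,-0.3,-0.15,-0.15]}'
python3 - <<'E'
from h import *
for n,x0,y0 in (('scene',200,100),('side',150,60)):
    d=cap(n); im=d['img'][y0:y0+160,x0:x0+170]
    cv2.imwrite('pics/%s13.png'%n,cv2.resize(im,None,fx=3.4,fy=3.4,interpolation=cv2.INTER_CUBIC))
s,p,R=cur(); print(p,R.as_matrix()[:,2])
E
```

```text
clock: 20.45
position: [0.6266, 0.0196, 0.1579]
ee_rot: [-0.319, 0.654, 0.588, 0.353]
contact_force: [0.3, 0.3, -0.4]
width: 0.0363
[0.62662301 0.01980787 0.15807416] [ 0.08655617  0.83241474 -0.54735156]
```

View pics/scene13.png

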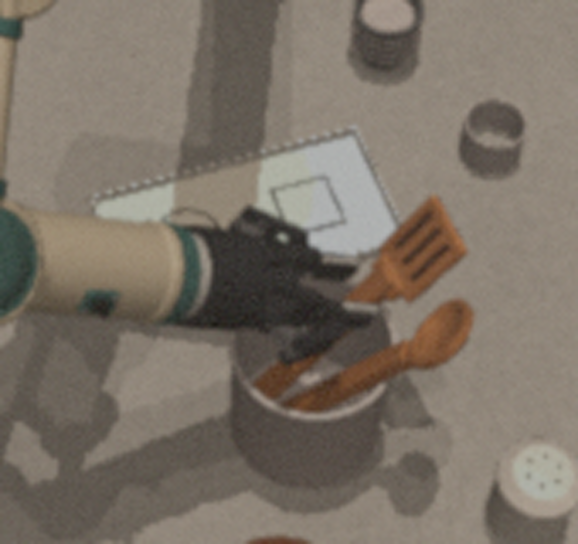

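View pics/side13.png

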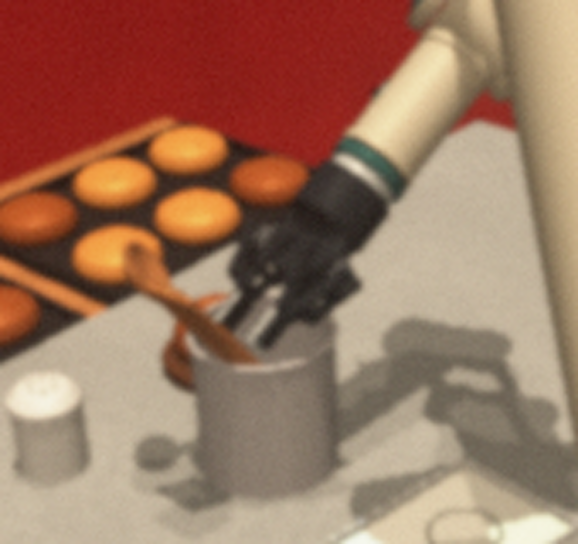

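```bash
python3 -m creep '{"slide":[[-0.01,-0.1,0.066],[-0.026,-0.25,0.165],[-0.047,-0.45,0.3],[-0.047,-0.45,0.6],[-0.047,-0.45,0.95],[-0.047,-0.45,0.95]],"twist":[[0,0,0],[0,0,0],[0,0,0],[0,0,0],[0,0,0],[0,0,0]],"fingers":[-0.15,-0.15,-0.15,0,0.6,0.6]}'
python3 - <<'E'
from h import *
for n,x0,y0 in (('scene',200,100),('side',150,60)):
    d=cap(n); im=d['img'][y0:y0+160,x0:x0+170]
    cv2.imwrite('pics/%s14.png'%n,cv2.resize(im,None,fx=3.4,fy=3.4,interpolation=cv2.INTER_CUBIC))
s,p,R=cur()
# round cutter, jaws along tray y (perp. to tray x at 84.6deg)
x=np.array([np.cos(np.radians(84.6)),np.sin(np.radians(84.6)),0]);z=np.array([0,0,-1.]);T=Ro.from_matrix(np.stack([x,np.cross(z,x),z],1))
print(p,s['qpos'].round(2),'rot',(T*R.inv()).as_rotvec()/2/np.pi,'slide',(np.array([.449,.257,.2])-p)/.15)
E
```

```text
clock: 21.15
position: [0.6211, -0.0481, 0.3075]
ee_rot: [-0.314, 0.652, 0.591, 0.356]
contact_force: [0.4, 1.0, -0.3]
width: 0.0681
[ 0.61979163 -0.04780725  0.30212864] [-0.64  0.5   1.39  0.83  1.81 -0.57] rot [-0.15666183  0.0159134   0.00135057] slide [-1.13861089  2.03204833 -0.68085763]
```

View pics/scene14.png

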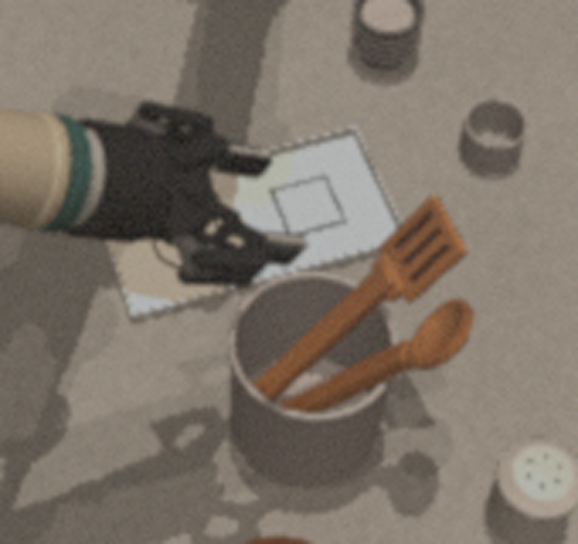

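View pics/side14.png

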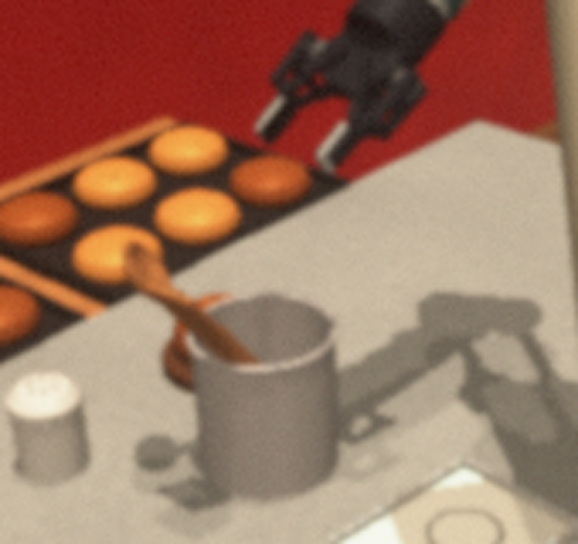

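Both tools stand in the pot (spatula handle at (270,380)→head (430,250), spoon to its right) and the pot hasn't moved. Next, the round cutter.

```bash
python3 -m creep '{"slide":[[-0.3,0,0.1],[-0.6,0.2,0.1],[-0.9,0.5,0.1],[-1,0.8,0.1],[-1,1,0.1],[-1,1,0.1],[-1,1,0.1],[-1,1,0.1],[-1,1,0.1]],"twist":[[-0.157,0.016,0.0013],[-0.157,0.016,0.0013],[-0.157,0.016,0.0013],[-0.157,0.016,0.0013],[-0.157,0.016,0.0013],[-0.157,0.016,0.0013],[-0.157,0.016,0.0013],[-0.157,0.016,0.0013],[-0.157,0.016,0.0013]],"fingers":[1,1,1,1,1,1,1,1,1]}' 30
python3 -m creep '{"slide":[[-0.14,0.3,-0.2],[-0.14,0.6,-0.4],[-0.14,0.9,-0.6],[-0.14,1,-0.7],[-0.14,1,-0.7]],"twist":[[0,0,0],[0,0,0],[0,0,0],[0,0,0],[0,0,0]],"fingers":[1,1,1,1,1]}'
python3 - <<'E'
from h import *
d=cap('wrist'); cv2.imwrite('pics/w15.png',d['img'])
s,p,R=cur(); print(p,s['qpos'].round(2),R.as_matrix().round(3)[:,1])
E
```

```text
clock: 22.15
position: [0.4689, 0.1032, 0.3143]
ee_rot: [-0.002, 0.74, 0.673, -0.002]
contact_force: [0.2, -0.7, -0.2]
width: 0.0856
clock: 22.65
position: [0.4465, 0.2526, 0.2063]
ee_rot: [-0.004, 0.741, 0.672, -0.004]
contact_force: [0.3, -1.1, 0.5]
width: 0.0853
[0.44761226 0.25131611 0.20807763] [0.37 0.2  1.67 0.   1.28 0.47] [ 0.995 -0.098 -0.008]
```

View pics/w15.png

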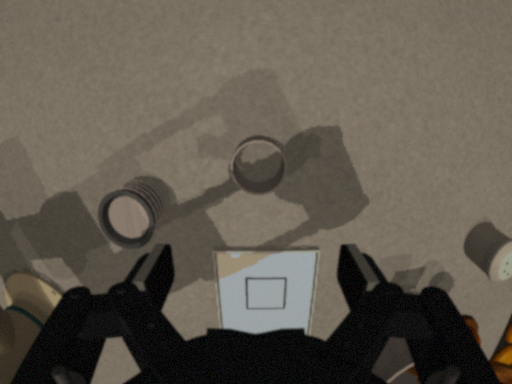

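```bash
python3 - <<'E'
from h import *
d=load('wrist')
a=cv2.resize(d['img'][125:205,220:300],None,fx=7,fy=7,interpolation=cv2.INTER_CUBIC)
cv2.imwrite('pics/w15a.png',a)
a=cv2.resize(d['img'][240:330,205:330],None,fx=6,fy=6,interpolation=cv2.INTER_CUBIC)
cv2.imwrite('pics/w15b.png',a)
E
```

```text
(no output)
```

View pics/w15a.png

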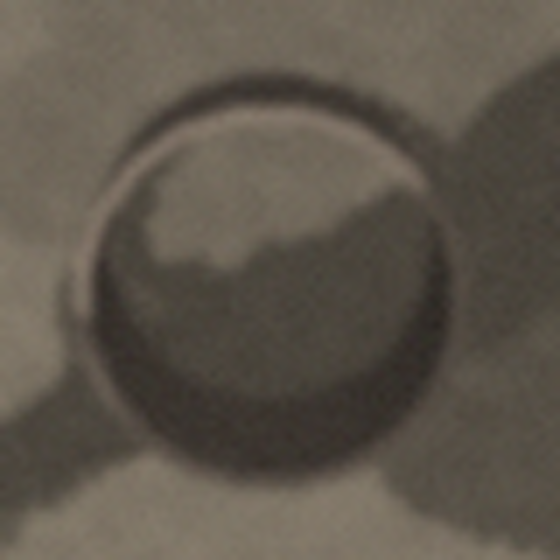

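View pics/w15b.png

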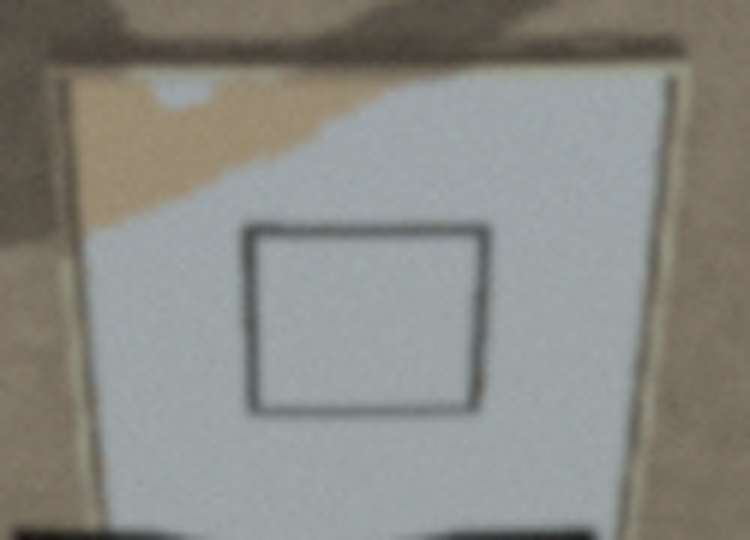

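```bash
python3 - <<'E'
from h import *
d=load('wrist'); s,p,R=cur()
c=wproj(d,220+(268.5)/7-.5,125+291.5/7-.5,.045); print('rc',c)
q=np.array([wproj(d,205+(u+.5)/6-.5,240+(v+.5)/6-.5,.005) for u,v in[(248,232),(487,231),(477,409),(254,410)]]);print(q.round(4),q.mean(0))
for i in range(4):
    v=q[(i+1)%4]-q[i]; print(np.hypot(*v[:2]).round(4),np.degrees(np.arctan2(v[1],v[0])))
print('d',(np.array([*c[:2],.02])-p)/.15)
E
```

```text
rc [0.44732174 0.26054008 0.045     ]
[[0.4151 0.096  0.005 ]
 [0.4701 0.0909 0.005 ]
 [0.4651 0.0366 0.005 ]
 [0.4104 0.0417 0.005 ]] [0.44018502 0.06630911 0.005     ]
0.0552 -5.316572959396849
0.0545 -95.19130637702426
0.055 174.64265273110837
0.0545 85.07249593909133
d [-0.00193682  0.06149313 -1.25385087]
```

```bash
python3 -m creep '{"slide":[[0,0.05,-0.3],[0,0.05,-0.6],[0,0.05,-0.9],[0,0.05,-1],[0,0.05,-1]],"twist":[[0,0,0],[0,0,0],[0,0,0],[0,0,0],[0,0,0]],"fingers":[1,1,1,1,1]}' 25
python3 - <<'E'
from h import *
d=cap('wrist'); cv2.imwrite('pics/w16.png',d['img']); s,p,R=cur(); print(p,s['contact_force'])
E
```

```text
clock: 23.2
position: [0.4477, 0.257, 0.0589]
ee_rot: [-0.002, 0.742, 0.671, -0.003]
contact_force: [0.1, 0.1, 0.2]
width: 0.0851
[0.44915087 0.25799344 0.06061742] [0.6617233  0.08115127 1.16935893]
```

View pics/w16.png

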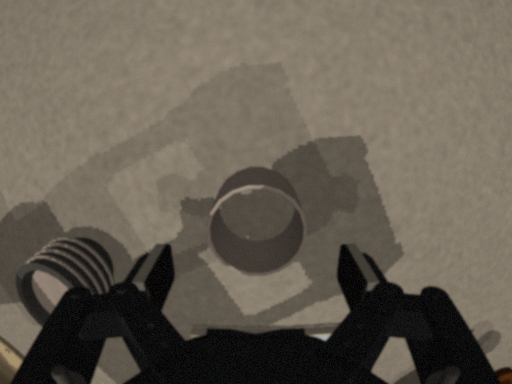

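```bash
python3 - <<'E'
from h import *
print(wproj(load('wrist'),257.5,229.5,.045))
E
python3 -m creep '{"slide":[[0,0,-0.15],[0,0,-0.3],[0,0,-0.34],[0,0,-0.34]],"twist":[[0,0,0],[0,0,0],[0,0,0],[0,0,0]],"fingers":[1,1,1,1]}' 25
python3 -m creep '{"slide":[[0,0,0],[0,0,0],[0,0,0],[0,0,0],[0,0,0]],"twist":[[0,0,0],[0,0,0],[0,0,0],[0,0,0],[0,0,0]],"fingers":[0.45,0.3,0.2,0.1,0.1]}' 25
```

```text
[0.44839115 0.26137509 0.045     ]
clock: 23.65
position: [0.4495, 0.2596, 0.0107]
ee_rot: [-0.001, 0.741, 0.671, -0.0]
contact_force: [-0.9, -0.1, 0.2]
width: 0.0855
clock: 24.15
position: [0.4498, 0.2605, 0.0116]
ee_rot: [-0.0, 0.741, 0.672, 0.001]
contact_force: [-0.1, -1.1, 4.3]
width: 0.0596
```

```bash
python3 -m creep '{"slide":[[0,0,0.15],[0,0,0.4],[0,-0.2,0.6],[0,-0.5,0.7],[0,-0.8,0.7],[0,-1,0.7],[0,-1,0.7]],"twist":[[0,0,0],[0,0,0],[0,0,0],[0,0,0],[0,0,0],[0,0,0],[0,0,0]],"fingers":[0.1,0.1,0.1,0.1,0.1,0.1,0.1]}'
python3 -m creep '{"slide":[[-0.05,-0.3,0],[-0.1,-0.6,0],[-0.136,-0.9,0],[-0.136,-1,0],[-0.136,-1,0],[-0.136,-1,0]],"twist":[[0,0,0],[0,0,0],[0,0,0],[0,0,0],[0,0,0],[0,0,0]],"fingers":[0.1,0.1,0.1,0.1,0.1,0.1]}'
python3 - <<'E'
from h import *
d=cap('wrist'); cv2.imwrite('pics/w17.png',d['img']); s,p,R=cur(); print(p,s['contact_force'],s['width'])
M=R.as_matrix()
print((np.array([.4293,-.0525])-p[:2])/.15)
E
```

```text
clock: 24.85
position: [0.4486, 0.1072, 0.116]
ee_rot: [0.0, 0.742, 0.671, -0.0]
contact_force: [-0.7, 0.5, -1.8]
width: 0.0598
clock: 25.45
position: [0.4285, -0.0392, 0.1152]
ee_rot: [-0.001, 0.741, 0.672, -0.0]
contact_force: [-0.6, -0.5, -0.4]
width: 0.0596
[ 0.42836726 -0.03879103  0.11514281] [-0.37265582 -0.60709129 -1.44886103] 0.0592014787381222
[ 0.00621829 -0.09139312]
```

View pics/w17.png

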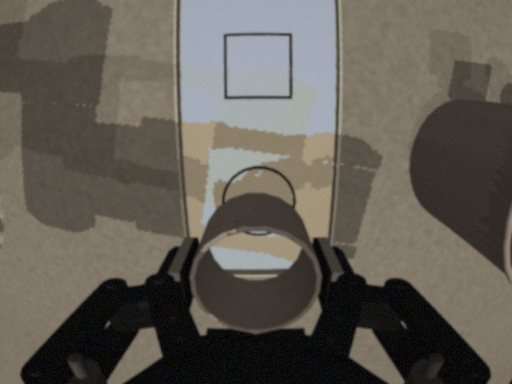

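```bash
python3 - <<'E'
from h import *
d=load('wrist'); s,p,R=cur()
c=wproj(d,259,200.5,.005); print('circ',c,[wproj(d,u,v,.005).round(4) for u,v in((222,200),(296,200),(259,167),(259,234))])
print('sqm',wproj(d,258.3,65,.005),[wproj(d,u,v,.005).round(4) for u,v in((224.5,34),(291.5,34),(291.5,98),(225.5,98.5))])
z=p[2]+.0334
print('cut',[wproj(d,u,v,z).round(4) for u,v in((193,281),(322,281),(257,330),(257.5,232))],p)
E
```

```text
circ [ 0.42962595 -0.05103935  0.005     ] [array([ 0.3964, -0.0474,  0.005 ]), array([ 0.4631, -0.0539,  0.005 ]), array([ 0.4325, -0.0203,  0.005 ]), array([ 0.4265, -0.0844,  0.005 ])]
sqm [0.44036391 0.06723131 0.005     ] [array([0.415 , 0.0975, 0.005 ]), array([0.4707, 0.0922, 0.005 ]), array([0.4654, 0.0368, 0.005 ]), array([0.4102, 0.0417, 0.005 ])]
cut [array([ 0.3998, -0.036 ,  0.1485]), array([ 0.4575, -0.0417,  0.1485]), array([ 0.4256, -0.0685,  0.1485]), array([ 0.431 , -0.014 ,  0.1485])] [ 0.42836726 -0.03879103  0.11514281]
```

```bash
python3 -m creep '{"slide":[[0.008,-0.089,0],[0.008,-0.089,-0.15],[0.008,-0.089,-0.35],[0.008,-0.089,-0.5],[0.008,-0.089,-0.58],[0.008,-0.089,-0.62],[0.008,-0.089,-0.62]],"twist":[[0,0,0],[0,0,0],[0,0,0],[0,0,0],[0,0,0],[0,0,0],[0,0,0]],"fingers":[0.1,0.1,0.1,0.1,0.1,0.1,0.1]}'
python3 - <<'E'
from h import *
d=cap('wrist'); cv2.imwrite('pics/w18.png',d['img']); s,p,R=cur(); print(p,s['contact_force'],s['width'])
E
```

```text
clock: 26.2
position: [0.4292, -0.0529, 0.0214]
ee_rot: [-0.002, 0.74, 0.672, -0.001]
contact_force: [0.2, -0.2, -0.1]
width: 0.0594
[ 0.42974404 -0.05311965  0.02198348] [-0.08436532 -0.1956008  -1.2579915 ] 0.059273779696498816
```

View pics/w18.png

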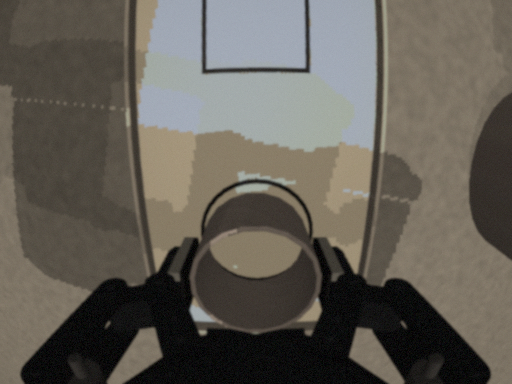

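```bash
python3 - <<'E'
from h import *
d=load('wrist'); s,p,R=cur()
print('circ far',wproj(d,257,180.5,.005), 'cut far bottom',wproj(d,257,193.5,.0104),p)
print('circ l/r',wproj(d,203,228,.005),wproj(d,312,228,.005))
E
python3 -m creep '{"slide":[[0,0,-0.012],[0,0,-0.022],[0,0,-0.03],[0,0,-0.03]],"twist":[[0,0,0],[0,0,0],[0,0,0],[0,0,0]],"fingers":[0.1,0.1,0.1,0.1]}'
```

```text
circ far [ 0.4324221 -0.0199802  0.005    ] cut far bottom [ 0.43186271 -0.0257718   0.0104    ] [ 0.42974404 -0.05311965  0.02198348]
circ l/r [ 0.39779314 -0.04595744  0.005     ] [ 0.46221403 -0.05210002  0.005     ]
clock: 26.65
position: [0.4294, -0.0532, 0.0176]
ee_rot: [-0.001, 0.741, 0.672, -0.0]
contact_force: [-0.1, 0.3, 0.1]
width: 0.0596
```

```bash
python3 -m creep '{"slide":[[0,0.013,0],[0,0.013,-0.004],[0,0.013,-0.008],[0,0.013,-0.008]],"twist":[[0,0,0],[0,0,0],[0,0,0],[0,0,0]],"fingers":[0.1,0.1,0.1,0.1]}'
python3 -m creep '{"slide":[[0,0,-0.004],[0,0,-0.007],[0,0,-0.007]],"twist":[[0,0,0],[0,0,0],[0,0,0]],"fingers":[0.1,0.1,0.1]}'
```

```text
clock: 27.05
position: [0.4295, -0.0512, 0.0167]
ee_rot: [-0.001, 0.741, 0.672, -0.0]
contact_force: [-2.0, 0.7, 4.6]
width: 0.0595
clock: 27.35
position: [0.4294, -0.0512, 0.0166]
ee_rot: [-0.001, 0.741, 0.672, -0.0]
contact_force: [-3.2, 1.8, 15.5]
width: 0.0593
```

```bash
python3 -m creep '{"slide":[[0,0,0.007],[0,0,0.008],[0,0,0.008],[0,0,0.008],[0,0,0.008],[0,0,0.008]],"twist":[[0,0,0],[0,0,0],[0,0,0],[0,0,0],[0,0,0],[0,0,0]],"fingers":[0.1,0.1,0.6,0.8,0.8,0.8]}'
python3 -m creep '{"slide":[[0,0,0.15],[0,0,0.45],[0,0,0.75],[0,-0.2,1],[0,-0.4,1],[0,-0.4,1]],"twist":[[0,0,0],[0,0,0],[0,0,0],[0,0,0],[0,0,0],[0,0,0]],"fingers":[0.8,0.8,0.8,1,1,1]}'
python3 - <<'E'
from h import *
d=cap('wrist'); cv2.imwrite('pics/w19.png',d['img']); s,p,R=cur(); print(p,s['qpos'].round(2))
d=cap('scene'); im=d['img'][125:205,165:325]
cv2.imwrite('pics/scene19.png',cv2.resize(im,None,fx=5,fy=5,interpolation=cv2.INTER_CUBIC))
E
```

```text
clock: 27.95
position: [0.4293, -0.0513, 0.0162]
ee_rot: [-0.001, 0.741, 0.672, -0.001]
contact_force: [0.4, 0.3, -0.3]
width: 0.0769
clock: 28.55
position: [0.4308, -0.1144, 0.1679]
ee_rot: [0.002, 0.742, 0.671, -0.0]
contact_force: [0.1, 0.7, -0.1]
width: 0.0857
[ 0.42955458 -0.11240575  0.16677456] [-0.41  0.13  1.87 -0.    1.14 -0.31]
```

View pics/w19.png

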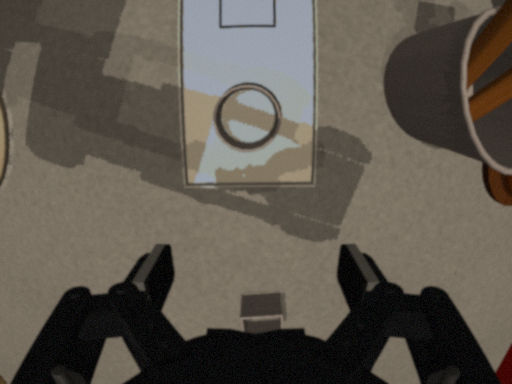

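View pics/scene19.png

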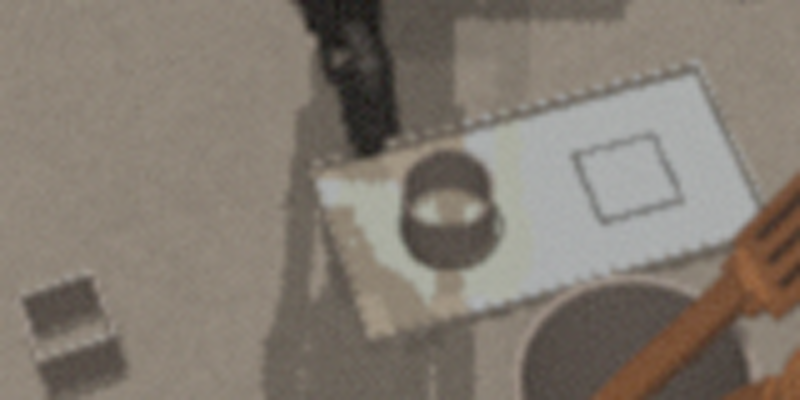

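```bash
python3 - <<'E'
from h import *
d=load('wrist')
cv2.imwrite('pics/w19a.png',cv2.resize(d['img'][75:160,200:300],None,fx=7,fy=7,interpolation=cv2.INTER_CUBIC))
E
```

```text
(no output)
```

View pics/w19a.png

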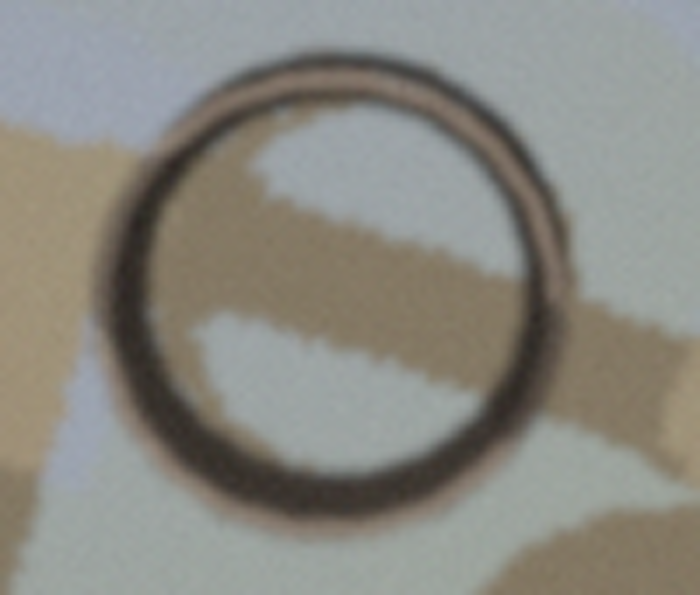

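```bash
python3 - <<'E'
from h import *
d=load('wrist')
W=lambda u,v,z:wproj(d,200+(u+.5)/7-.5,75+(v+.5)/7-.5,z).round(4)
print('top rim c',W(331,302,.05),'l',W(98,290,.05),'r',W(562,300,.05),'t',W(335,62,.05),'b',W(325,537,.05))
print('floor inner bottom',W(325,474,.005),'l',W(152,300,.005),'r',W(528,290,.005))
d=load('scene')
S=lambda u,v,z:proj(d,165+(u+.5)/5-.5,125+(v+.5)/5-.5,z).round(4)
print('scene rim',S(448,185,.05),'outline sq',S(628,178,.005), 'l r',S(404,185,.05),S(494,190,.05))
q=[S(*c,.045) for c in((22,296),(92,274),(116,330),(38,356))]; print(q,np.mean(q,0))
E
```

```text
top rim c [ 0.429  -0.0527  0.05  ] l [ 0.4003 -0.0479  0.05  ] r [ 0.4576 -0.0552  0.05  ] t [ 0.4325 -0.0229  0.05  ] b [ 0.4251 -0.0823  0.05  ]
floor inner bottom [ 0.424  -0.0807  0.005 ] l [ 0.4016 -0.0522  0.005 ] r [ 0.4562 -0.0564  0.005 ]
scene rim [ 0.4284 -0.0534  0.05  ] outline sq [0.4404 0.0668 0.005 ] l r [ 0.4176 -0.0785  0.05  ] [ 0.4431 -0.0287  0.05  ]
[array([ 0.3983, -0.3208,  0.045 ]), array([ 0.4   , -0.2768,  0.045 ]), array([ 0.4437, -0.2757,  0.045 ]), array([ 0.4425, -0.3242,  0.045 ])] [ 0.421125 -0.299375  0.045   ]
```

Round cutter is within about 1 mm of its outline centre. Now the square cutter.

```bash
python3 -m creep '{"slide":[[0,-0.3,0.2],[0,-0.6,0.2],[0,-0.9,0.2],[0,-1,0.2]],"twist":[[0,0,0],[0,0,0],[0,0,0],[0,0,0]],"fingers":[1,1,1,1]}' 25
python3 -m creep '{"slide":[[-0.05,-0.25,0],[-0.05,-0.25,0],[-0.05,-0.25,0]],"twist":[[0,0,0],[0,0,0],[0,0,0]],"fingers":[1,1,1]}'
python3 - <<'E'
from h import *
d=cap('wrist'); s,p,R=cur(); print(p,s['qpos'].round(2),R.as_matrix().round(3)[:,1])
cv2.imwrite('pics/w20.png',cv2.resize(d['img'][110:250,170:340],None,fx=4.5,fy=4.5,interpolation=cv2.INTER_CUBIC))
E
```

```text
clock: 29.05
position: [0.4295, -0.2639, 0.1955]
ee_rot: [-0.001, 0.741, 0.671, -0.001]
contact_force: [-0.5, -0.5, 0.2]
width: 0.0856
clock: 29.35
position: [0.4215, -0.2975, 0.1951]
ee_rot: [-0.003, 0.741, 0.672, -0.0]
contact_force: [0.3, 0.6, 0.4]
width: 0.0854
[ 0.42155875 -0.29690416  0.19541319] [-0.75  0.21  1.68  0.    1.25 -0.65] [ 0.995 -0.097 -0.004]
```

View pics/w20.png

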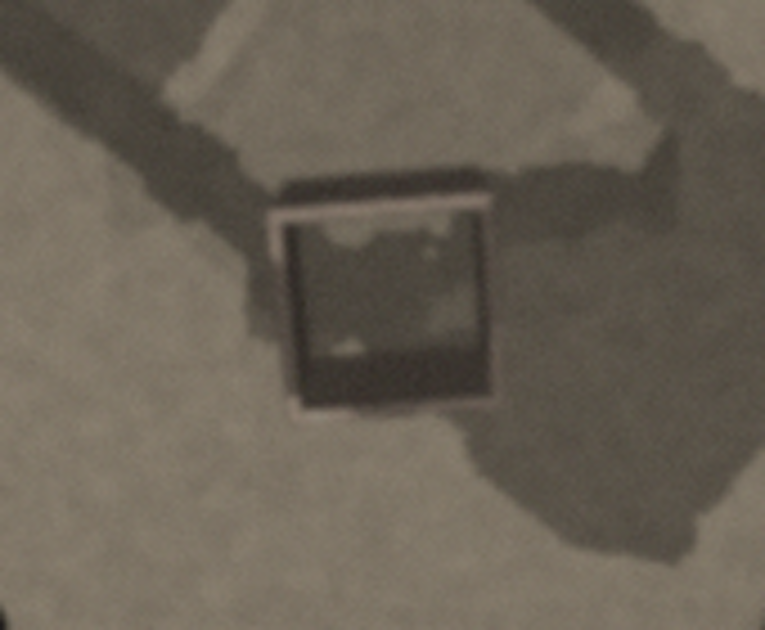

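The enlarged view shows the square's top rim with corners at about (271,210), (492,194), (494,402) and (297,415).

```bash
python3 - <<'E'
from h import *
d=load('wrist'); s,p,R=cur()
q=np.array([wproj(d,170+(u+.5)/4.5-.5,110+(v+.5)/4.5-.5,.045) for u,v in[(271,210),(492,194),(494,402),(297,415)]]);print(q.round(4),q.mean(0))
a=[]
for i in range(4):
    v=q[(i+1)%4]-q[i]; t=np.degrees(np.arctan2(v[1],v[0])); a.append((t+45)%90-45); print(np.hypot(*v[:2]).round(4),a[-1])
print('mean',np.mean(a),'tool y',np.degrees(np.arctan2(R.as_matrix()[1,1],R.as_matrix()[0,1])),'d',(q.mean(0)-p)/.15)
E
```

```text
[[ 0.3966 -0.2735  0.045 ]
 [ 0.4459 -0.2746  0.045 ]
 [ 0.4427 -0.3233  0.045 ]
 [ 0.3968 -0.3221  0.045 ]] [ 0.4205076  -0.29836896  0.045     ]
0.0493 -1.3517281168662691
0.0488 -3.829006262817728
0.0459 -1.527528863695892
0.0486 0.22166395251167614
mean -1.6216498227170533 tool y -5.5583234435763735 d [-0.00700764 -0.00976538 -1.00275461]
```

```bash
python3 -m creep '{"slide":[[-0.004,-0.014,-0.3],[-0.004,-0.014,-0.6],[-0.004,-0.014,-0.85],[-0.004,-0.014,-0.95],[-0.004,-0.014,-0.95]],"twist":[[0,0,0.011],[0,0,0.011],[0,0,0.011],[0,0,0.011],[0,0,0.011]],"fingers":[1,1,0.7,0.7,0.7]}' 25
python3 -m creep '{"slide":[[0,0,-0.15],[0,0,-0.27],[0,0,-0.275],[0,0,-0.275]],"twist":[[0,0,0],[0,0,0],[0,0,0],[0,0,0]],"fingers":[0.7,0.7,0.7,0.7]}' 25
python3 -m creep '{"slide":[[0,0,0],[0,0,0],[0,0,0],[0,0,0],[0,0,0]],"twist":[[0,0,0],[0,0,0],[0,0,0],[0,0,0],[0,0,0]],"fingers":[0.4,0.2,0.1,-0.1,-0.1]}' 25
python3 - <<'E'
from h import *
d=cap('wrist'); s,p,R=cur(); print(p,R.as_matrix().round(3)[:,1])
cv2.imwrite('pics/w21.png',d['img'])
E
```

```text
clock: 29.9
position: [0.4197, -0.2973, 0.0513]
ee_rot: [-0.005, 0.716, 0.698, -0.0]
contact_force: [0.1, 0.5, 0.3]
width: 0.0729
clock: 30.3
position: [0.422, -0.3005, 0.0136]
ee_rot: [-0.0, 0.717, 0.697, -0.0]
contact_force: [-0.5, 0.6, 0.0]
width: 0.0727
clock: 30.8
position: [0.422, -0.3013, 0.014]
ee_rot: [0.0, 0.717, 0.697, -0.0]
contact_force: [-0.0, 0.9, 5.9]
width: 0.0496
[ 0.42193821 -0.30135872  0.01396933] [ 1.    -0.028 -0.   ]
```

View pics/w21.png

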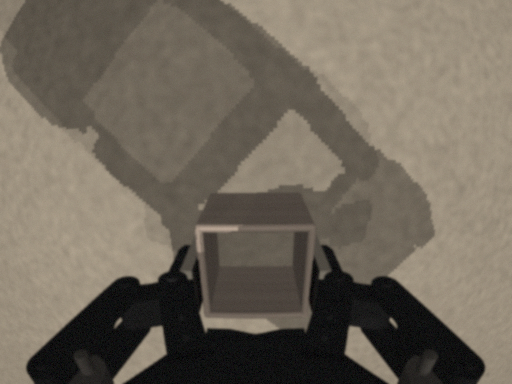

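```bash
python3 - <<'E'
from h import *
d=load('wrist'); s,p,R=cur()
for n,u,v,z in[('bot far l',205,193.5,0),('bot far r',304,193,0),('top far l',197,229,.045),('top far r',315.5,226,.045),('top near l',206,328,.045),('top near r',308,327,.045)]: print(n,wproj(d,u,v,z).round(4),(R.as_matrix().T@(wproj(d,u,v,z)-p)).round(4))
E
python3 -m creep '{"slide":[[0,0,0.15],[0,0,0.4],[0,0.2,0.7],[0.02,0.5,1],[0.04,0.8,1],[0.06,1,1],[0.06,1,1]],"twist":[[0,0,0],[0,0,0],[0,0,-0.01],[0,0,-0.01],[0,0,-0.01],[0,0,-0.01],[0,0,-0.01]],"fingers":[-0.1,-0.1,-0.1,-0.1,-0.1,-0.1,-0.1]}'
python3 -m creep '{"slide":[[0.02,0.3,0],[0.04,0.6,0],[0.06,0.9,0],[0.06,1,0],[0.06,1,0]],"twist":[[0,0,0],[0,0,0],[0,0,0],[0,0,0],[0,0,0]],"fingers":[-0.1,-0.1,-0.1,-0.1,-0.1]}'
python3 -m creep '{"slide":[[0,0.2,0],[0,0.4,-0.2],[0,0.4,-0.4],[0,0.4,-0.4],[0,0.4,-0.4]],"twist":[[0,0,0],[0,0,0],[0,0,0],[0,0,0],[0,0,0]],"fingers":[-0.1,-0.1,-0.1,-0.1,-0.1]}'
python3 - <<'E'
from h import *
d=cap('wrist'); s,p,R=cur(); print(p,np.degrees(np.arctan2(R.as_matrix()[1,1],R.as_matrix()[0,1])))
cv2.imwrite('pics/w22.png',d['img'])
E
```

```text
bot far l [ 0.3937 -0.2742  0.    ] [ 0.0264 -0.029   0.014 ]
bot far r [ 0.4489 -0.2754  0.    ] [0.0267 0.0262 0.0139]
top far l [ 0.3974 -0.2751  0.045 ] [ 0.0255 -0.0253 -0.031 ]
top far r [ 0.4468 -0.2751  0.045 ] [ 0.0269  0.0241 -0.0311]
top near l [ 0.3951 -0.3316  0.045 ] [-0.0311 -0.026  -0.031 ]
top near r [ 0.447  -0.3325  0.045 ] [-0.0304  0.0259 -0.031 ]
clock: 31.55
position: [0.4296, -0.1466, 0.1636]
ee_rot: [-0.001, 0.737, 0.676, 0.0]
contact_force: [1.2, -0.2, -0.4]
width: 0.0496
clock: 32.05
position: [0.439, 0.0006, 0.1626]
ee_rot: [-0.001, 0.737, 0.675, -0.001]
contact_force: [-0.2, 0.3, -0.6]
width: 0.0497
clock: 32.55
position: [0.4395, 0.058, 0.1027]
ee_rot: [-0.001, 0.739, 0.674, -0.001]
contact_force: [-0.1, 0.6, -0.6]
width: 0.0496
[0.44042335 0.05794888 0.103468  ] -5.293894387785586
```

View pics/w22.png

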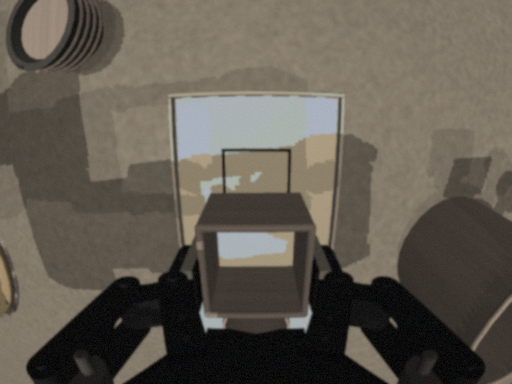

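```bash
python3 -m creep '{"slide":[[0,0.052,0],[0,0.052,-0.15],[0,0.052,-0.3],[0,0.052,-0.43],[0,0.052,-0.5],[0,0.052,-0.525],[0,0.052,-0.525]],"twist":[[0,0,0],[0,0,0],[0,0,0],[0,0,0],[0,0,0],[0,0,0],[0,0,0]],"fingers":[-0.1,-0.1,-0.1,-0.1,-0.1,-0.1,-0.1]}'
python3 - <<'E'
from h import *
d=cap('wrist'); s,p,R=cur(); print(p,s['contact_force'],np.degrees(np.arctan2(R.as_matrix()[1,1],R.as_matrix()[0,1])))
cv2.imwrite('pics/w23.png',cv2.resize(d['img'][140:340,150:360],None,fx=3,fy=3,interpolation=cv2.INTER_CUBIC))
E
```

```text
clock: 33.3
position: [0.4398, 0.0669, 0.0242]
ee_rot: [-0.001, 0.739, 0.674, -0.0]
contact_force: [0.3, 0.8, 0.5]
width: 0.0498
[0.44011575 0.06690053 0.02455526] [-0.08371075 -0.42415354 -0.25152022] -5.227311574918032
```

View pics/w23.png

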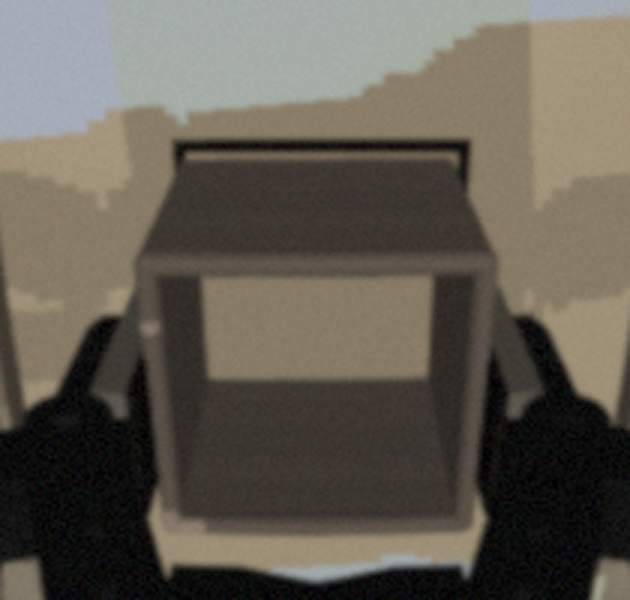

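```bash
python3 - <<'E'
from h import *
d=load('wrist'); s,p,R=cur(); M=R.as_matrix()
W=lambda u,v,z:(M.T@(wproj(d,150+(u+.5)/3-.5,140+(v+.5)/3-.5,z)-p)).round(4)
print('outline far l,r (tool x,y)',W(175,142,.005),W(469,142,.005),'cut far',W(184,160,.0105),W(453,160,.0105),'top far',W(138,259,.0555),W(496,258,.0555))
E
```

```text
outline far l,r (tool x,y) [ 0.0284 -0.0283  0.0196] [0.0285 0.0279 0.0196] cut far [ 0.0266 -0.0258  0.0141] [0.0266 0.0241 0.0141] top far [ 0.0268 -0.0259 -0.0309] [ 0.027   0.0236 -0.0309]
```

```bash
python3 -m creep '{"slide":[[0.005,-0.005,-0.01],[0.005,-0.005,-0.02],[0.005,-0.005,-0.03],[0.005,-0.005,-0.033],[0.005,-0.005,-0.033]],"twist":[[0,0,0],[0,0,0],[0,0,0],[0,0,0],[0,0,0]],"fingers":[-0.1,-0.1,-0.1,-0.1,-0.1]}'
python3 -m creep '{"slide":[[0,0,-0.004],[0,0,-0.004]],"twist":[[0,0,0],[0,0,0]],"fingers":[-0.1,-0.1]}'
```

```text
clock: 33.85
position: [0.44, 0.0662, 0.019]
ee_rot: [-0.001, 0.739, 0.674, -0.001]
contact_force: [0.0, -1.1, 0.4]
width: 0.0501
clock: 34.05
position: [0.4401, 0.0662, 0.019]
ee_rot: [-0.001, 0.739, 0.674, -0.0]
contact_force: [-2.0, 0.4, 6.4]
width: 0.0496
```

Seated (about 6 N). Opening and leaving.

```bash
python3 -m creep '{"slide":[[0,0,0.002],[0,0,0.002],[0,0,0.002],[0,0,0.002],[0,0,0.002]],"twist":[[0,0,0],[0,0,0],[0,0,0],[0,0,0],[0,0,0]],"fingers":[0.1,0.4,0.6,0.6,0.6]}'
python3 -m creep '{"slide":[[0,0,0.15],[0,0,0.45],[0,0,0.75],[0,0,1],[0,0,1]],"twist":[[0,0,0],[0,0,0],[0,0,0],[0,0,0],[0,0,0]],"fingers":[0.6,0.6,0.6,0.6,0.6]}'
python3 -m creep '{"slide":[[0,-0.3,0.2],[0,-0.6,0.3],[0,-0.9,0.4],[0,-1,0.4],[0,-1,0.4]],"twist":[[0,0,0],[0,0,0],[0,0,0],[0,0,0],[0,0,0]],"fingers":[0.6,0.6,0.6,0.6,0.6]}'
python3 - <<'E'
from h import *
d=cap('wrist'); cv2.imwrite('pics/w24.png',d['img']); s,p,R=cur(); print(p)
d=cap('scene'); cv2.imwrite('pics/s24.png',cv2.resize(d['img'][80:310,150:430],None,fx=2.6,fy=2.6,interpolation=cv2.INTER_CUBIC))
d=cap('side'); cv2.imwrite('pics/d24.png',cv2.resize(d['img'][130:310,100:330],None,fx=3,fy=3,interpolation=cv2.INTER_CUBIC))
E
```

```text
clock: 34.55
position: [0.44, 0.0662, 0.0185]
ee_rot: [-0.001, 0.739, 0.674, -0.001]
contact_force: [-0.0, 0.4, -0.9]
width: 0.0682
clock: 35.05
position: [0.4439, 0.0662, 0.1737]
ee_rot: [0.003, 0.739, 0.674, 0.004]
contact_force: [1.2, -0.1, 0.5]
width: 0.0683
clock: 35.55
position: [0.44, -0.0859, 0.2282]
ee_rot: [-0.001, 0.74, 0.673, -0.001]
contact_force: [-1.0, 0.1, -0.6]
width: 0.0686
[ 0.43952083 -0.08426653  0.22774718]
```

View pics/w24.png

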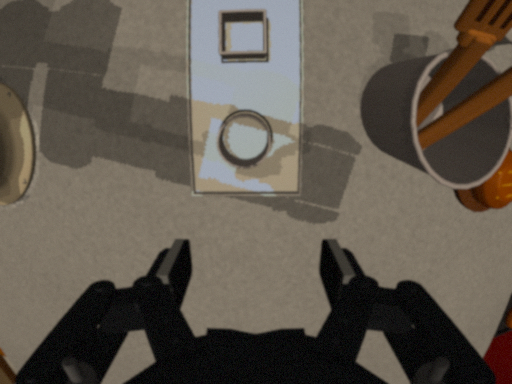

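View pics/s24.png

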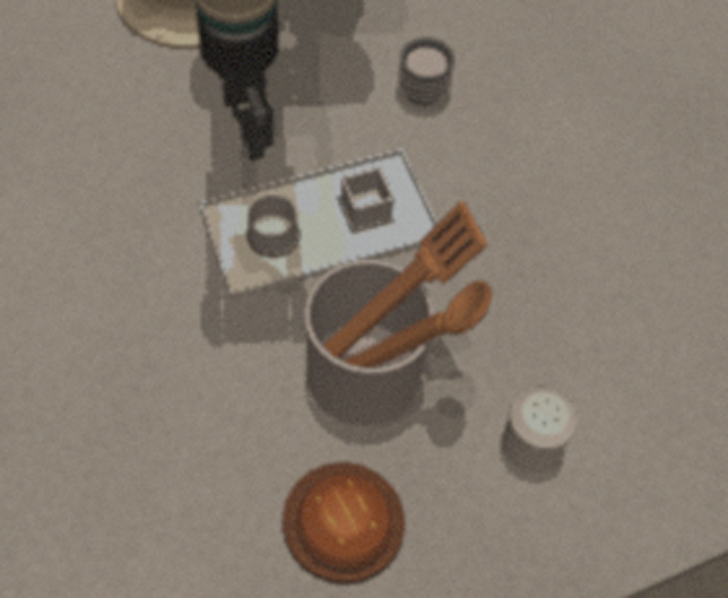

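View pics/d24.png

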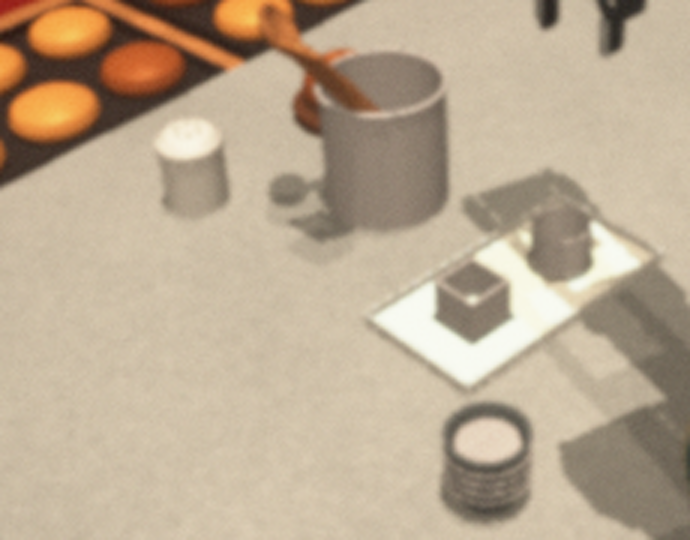

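The side view shows only one tool where I expect two; I'll check whether they overlap along that line of sight, and that both feet are on the floor.

```bash
python3 - <<'E'
from h import *
d=load('scene'); sd=load('side')
C=lambda u,v:(150+(u+.5)/2.6-.5,80+(v+.5)/2.6-.5)
for n,u,v in[('spat neck',428,265),('spat head',455,240),('spat handle',390,295),('spat low',345,338),('spoon head',468,305),('spoon handle',410,335),('spoon low',365,355)]:
    P=proj(d,*C(u,v)); U=reproj(sd,P); print(n,P.round(4),'side px',np.round(U),'side depth pt',proj(sd,*U).round(3))
f=192/np.tan(np.radians(float(d['fovy']))/2)
vv,uu=np.mgrid[0:384,0:512]; Z=d['depth']
pc=np.stack([(uu-d['cx'])/f*Z,(vv-d['cy'])/f*Z,Z],-1)@d['world_from_camera'][:3,:3].T+d['world_from_camera'][:3,3]
p=pc[175:245,262:322].reshape(-1,3); r=np.hypot(p[:,0]-.645,p[:,1]+.033); p=p[(p[:,2]>.132)&(p[:,2]<.143)&(r>.055)&(r<.075)]
A=np.c_[2*p[:,:2],np.ones(len(p))]; x=np.linalg.lstsq(A,(p[:,:2]**2).sum(1),rcond=None)[0]; print('pot fit',x[:2])
cv2.imwrite('pics/d24b.png',cv2.resize(sd['img'][110:200,165:265],None,fx=7,fy=6,interpolation=cv2.INTER_CUBIC))
cv2.imwrite('pics/w24b.png',cv2.resize(load('wrist')['img'][0:200,180:320],None,fx=4,fy=3,interpolation=cv2.INTER_CUBIC))
E
```

```text
spat neck [0.6327 0.0373 0.1767] side px [213. 156.] side depth pt [0.601 0.066 0.202]
spat head [0.6342 0.0628 0.2103] side px [205. 149.] side depth pt [0.606 0.088 0.232]
spat handle [ 6.283e-01 -2.000e-04  1.342e-01] side px [224. 164.] side depth pt [ 0.691 -0.06   0.082]
spat low [ 0.6216 -0.046   0.0605] side px [237. 179.] side depth pt [ 0.58  -0.004  0.099]
spoon head [0.7011 0.0438 0.1996] side px [194. 142.] side depth pt [0.707 0.039 0.196]
spoon handle [ 0.6857 -0.0066  0.1483] side px [212. 153.] side depth pt [ 0.705 -0.024  0.133]
spoon low [ 0.6611 -0.0418  0.087 ] side px [227. 168.] side depth pt [0.614 0.004 0.128]
pot fit [ 0.64478969 -0.03287655]
```

View pics/d24b.png

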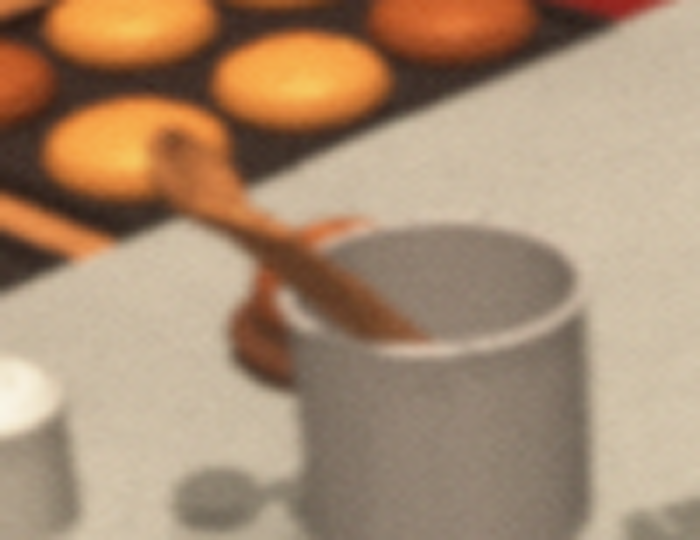

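View pics/w24b.png

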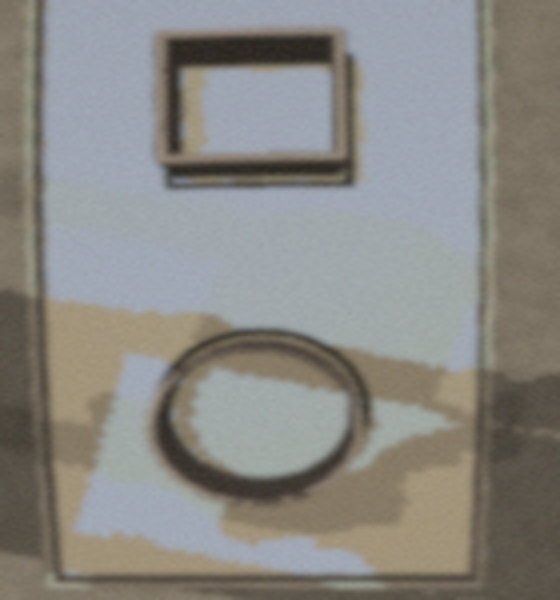

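Depth shows the two tools simply line up in the side view. Both are in the pot with their feet on the floor, the pot fit hasn't changed, and both cutters sit on their outlines. Handing in.

```bash
python3 - <<'E'
from h import *
print(telemetry.get_state()['clock'],order.sign_off())
E
```

```text
the job is handed in; nothing more can be done
35.7 None
```

The job is done and handed in at about 36 s of the 72 s allowed. I placed the pieces in the order asked: spoon, spatula, round cutter, square cutter.

- **Wooden tools:** the spoon and the spatula stand heads up in the pot, leaning on the rim side by side. I lowered each until the wrist read a few newtons, leaned it onto the rim, then let go. The depth points, extended down the handles, put both feet on the pot floor. I could not see the feet directly.
- **Pot:** its fitted centre was (0.645, -0.033) before and (0.645, -0.033) after, so it was not shoved.
- **Round cutter:** it measured within about 1 mm of the centre of its outline. It took about 15 N of press on the tray floor, the firmest contact of the job, and I eased off before opening.
- **Square cutter:** it was turned to match its outline (about -5.2°) and seated with about 6 N. The last picture shows it square on the outline. I did not measure its position again after letting go.
- **Bystanders:** the flour shaker, loaf and tins look unmoved in the last pictures; I did not measure them again.

- **Check that disagreed:** the last side view showed only one tool in the pot. The side and scene depth readings show the spatula and spoon lining up one behind the other from that angle.
- **Spatula tilt:** it had tilted about 2° in the grip, so its foot sat a few millimetres off. I corrected for this before lowering it in.

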